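# Unhook two linked S-hooks and pack them in the hinged case

## Robot

A 7-joint arm with a two-finger parallel gripper is mounted at the origin on the work surface. World frame = base frame: x ahead of the robot, y to its left, z up, the work surface at z = 0. Lengths are in m, angles in rad, forces in N, time in s.
With the tool pointing down it reaches from about 0.425 to 0.925 m from the base axis. Payload 6.8 kg.
Tool frame: the origin (TCP) lies midway between the tips of the shut fingers; the grasp point (between the pads) lies 19 mm behind it; z points along the fingers, x is the direction in which the jaws open and shut, and the axes are right-handed (so a half turn about z gives the same grasp; the last joint's range is limited). The gripper opens to 85 mm and grips with 20 to 120 N. Pads are 22 mm wide; open, the fingers measure 114 mm over their backs; the gripper's body (76 mm by 85 mm) begins 54 mm behind the grasp point. The pads swing forward as they close: fully open they stand 13 mm farther back than shut.
Start: joints at [-1.225, 0.477, 0.022, 1.555, -0.011, 1.109, -0.083], TCP at [0.296, 0.607, 0.231] pointing down, gripper open.
Joint ranges: [-2.96, 2.96], [-0.34, 2.1], [-1.41, 1.46], [0.24, 2.44], [-1.37, 4.51], [0.17, 1.92], [-2.96, 2.96]. Speed limits (rad/s): [2.39, 2.39, 3.14, 3.14, 3.14, 3.14, 3.14].

## Interface

Orientations are given as a unit quaternion [w, x, y, z].
In Python, from station import bot, imaging, nets gives the robot as it stands. The module is installed in compiled form; this text tells all that it offers.
- The arm moves only by the tool apply_moves, never from a script. Its argument "moves" is text: rows parted by semicolons, each of 7 numbers parted by spaces: the gripper command: -1 is fully open, 1 is shut, values between are in proportion, then the shift along the tool's x, y, z normalised to -1 to 1, where 1 is 120 mm, then the turn, a rotation vector about the tool's x, y, z normalised to -1 to 1, where 1 is 4 degrees. In form: hand dx dy dz rx ry rz; .... A call has 1 to 12 rows; each row shifts and turns the commanded pose from where the row before left it, along the tool's axes as they then stand; what a row does not reach is not made up. A row lasts 1/12 s, in which the tool goes at most 41.7 mm and 7.16 degrees, less where a joint would pass 70% of its speed; a pose out of reach is approached as far as the arm can. A call with a number of a shift or a turn outside -1 to 1 is refused whole. A call with a gripper value outside its range is refused whole. The fingers move at their own pace and stop on an object; "force" is the grip in N (left out, the last holds). Time passes only in rows, so rows that do not move let the fingers close. It gives the time, the measured TCP pose, the force and the opening at its end, in the units of the state.
- bot.get_obs(): the state, without advancing time (a new reading comes with each control period).
- imaging.read_camera(name): name is "scene" or "top"; returns a dict with "image" (384x512x3 uint8, red, green, blue), "fx", "fy", "cx", "cy" (pixels), "view" (4x4, takes a point from world to camera coordinates). Camera axes: x right, y down, z forward; pixel columns grow to the right and rows downward; lengths in m; the calibration is good to about 2 mm. A picture is of the moment at which its call begins. There is no depth.
- bot.hand_in(): hands the job in, once; it reports no verdict.
Trained networks look in a picture, given as the dict that the camera call returned (one of the last four; its "shot" number tells which), for a name from the list of things; names that differ only in an ending like _2 or _b are one class to them, and where a whole thing is asked for, a point or a joint stands for the part that bears it (a point fixed in the world has none). Each returns a list of dicts, best first, with "score" (0 to 1); they miss things now and then, are a little off and sometimes report something else, mostly with a low value. They report only what shows in the picture. A call takes as long as a camera call. They do not tell look-alikes from the thing itself.
- nets.spot_in(picture, name): "rect" ([left, top, right, bottom] in pixels, round what is visible of it).
- nets.outline_of(picture, name): "region" (384x512 bool, what is visible of it) and "rect" ([left, top, right, bottom] in pixels, round what is visible of it).
- nets.spot_point(picture, name): "location" ([column, row] in pixels: a listed point, or the origin of a listed thing).
The state is a dict: "t": time; "q": joint angles; "joint_vel": joint speeds; "joint_torque": joint torques, N m; "eef_pos": TCP position; "tool_rot": TCP orientation; "contact_force": force on the tool from outside, world axes, zero at the start; "torque": the same for the moment, N m; "gripper_width": opening from 0.0 (shut) to 1.0 (fully open).
Only numpy, scipy, OpenCV 4.12 (cv2) and the standard library are available. Lean on these libraries where they do the work, as an engineer would, in place of code of your own. Each camera call takes 0.05 s, during which the arm holds its last target.

## Task

The two S-hooks on the white board are hooked together. Open the hinged orange case, take the hooks apart, lay the yellow one and the blue one each in a compartment of its own, let go, and shut the case fully, without disturbing any of the other things on the table and the board.

Things in the scene. Friction and masses are not known exactly. Their poses are not given: they have to be found in the camera images.
- hook_yellow_mid (a point): S-hook with a quarter twist, yellow vinyl-dipped round bar 9 mm thick, 90 g, 128 mm long. Point: middle of the straight shank, on the bar's axis; x along the shank, straight 42 mm either way. It lies flat on the board with its +x bend standing up, which is hooked through the blue hook's flat bend.
- hook_yellow_up (a point): centre of the yellow hook's bend at the shank's +x end, a half circle curling from the shank to +z, bar axis on a 17.5 mm radius (26 mm clear inside), then an 8 mm tip leg pointing back to -x. At (42, 0, 17.5) mm from the shank's middle; its axes.
- hook_yellow_flat (a point): centre of the yellow hook's bend at the shank's -x end, a half circle of the same size curling from the shank to +y, then an 8 mm tip leg pointing back to +x. At (-42, 17.5, 0) mm from the shank's middle; same axes.
- hook_blue_mid (a point): S-hook with a quarter twist, blue vinyl-dipped round bar 9 mm thick, 90 g, 128 mm long. Point: middle of the straight shank, on the bar's axis; x along the shank, straight 42 mm either way. Shank on the board, rolled 15 to 28 degrees about it so that its flat bend leans on the yellow shank inside the yellow upright bend; from above its x is 0 to 65 degrees anticlockwise of yellow's.
- hook_blue_up (a point): centre of the blue hook's bend at the shank's +x end, a half circle curling from the shank to +z, bar axis on a 17.5 mm radius (26 mm clear inside), then an 8 mm tip leg pointing back to -x. At (42, 0, 17.5) mm from the shank's middle; its axes.
- hook_blue_flat (a point): centre of the blue hook's bend at the shank's -x end, a half circle of the same size curling from the shank to +y, then an 8 mm tip leg pointing back to +x. At (-42, 17.5, 0) mm from the shank's middle; same axes. Lifted straight up, blue takes yellow along: raise it a few mm, turn it so the mouths line up, draw it some 25 mm back along the yellow shank, then lift.
- board: white plaster-faced board, fixed, 270 x 270 x 12 mm, where the hooks start. Origin: centre of its underside, on the table.
- case: orange clamshell case, base fixed, 166 (x) x 176 (y) x 45 mm high without lid; walls, floor, divider 4 mm thick. Origin: centre of its underside. The divider runs along x at y = 0, as high as the walls; the two compartments are each 158 (x) x 82 mm (y), centred at y = +43 and -43 mm, floor at z = 4 mm. Hinge along its +x rim, tab at its -x side.
- case_hinge (a point): middle of the lid's hinge line, at (83, 0, 45) mm in the case's frame; the lid turns about the case's y axis. Axes as the case's.
- case_tab (a point): grip point of the black thumb tab on the lid, turning with the lid: 189 mm from the hinge line towards the front, 7 mm above the rim when shut. The tab is 20 mm wide (y), 10 mm thick; the point is 23 mm and the tab's end 37 mm out from the lid's front edge. Pinch it across y; it can turn between fingers that keep pointing down while the lid swings.
- case_lid (a joint): lid angle in rad: 0 shut, 1.57 upright, 1.9 leaning back at its stop. The lid is a shell 17 mm deep, with a clear window and a rib over the divider; its hinge is stiff (about 0.22 N m of friction), so it stays where it is left.
- jar_mid (a point): small amber glaze jar with a white cap, 34 mm across, 45 mm high, on the board; point half-way up. Not to be disturbed.
- pinch_cup_mid (a point): small cream bisque pinch cup, 42 mm across, 34 mm high, on the board; point half-way up. Not to be disturbed.
- tub_mid (a point): white tub of slip, 86 mm across, 100 mm high, with a brush that sticks up to 206 mm, standing between the board and the case; point 50 mm up. Not to be disturbed.
- sprayer_mid (a point): sage-green spray bottle, 66 mm across, 193 mm high; point 90 mm up. Not to be disturbed.
- mug_mid (a point): glass mug, 74 mm across without its handle, 100 mm high, handle towards its +y; point half-way up. Not to be disturbed.
- loop_tool_mid (a point): wooden-handled loop tool lying along its x axis, from -83 to +105 mm, 16 mm thick; point in the handle. Not to be disturbed.
- scissors_mid (a point): scissors lying flat along their x axis, from -86 to +95 mm, 83 mm over the finger rings, 10 mm thick; point at the pivot. Not to be disturbed.
Not all that is in view belongs to the job. There is more than one size of the part that bears hook_blue_mid; the job needs the middle-sized.

How it is judged:
At the end, for the whole second after the job is handed in: One hook lies in each of the case's two compartments (the middle of its shank within the compartment and lower than 40 mm above the case's underside), at rest, and the lid is shut to within 0.05 rad (((x of hook_yellow_mid in the frame of case between -0.08 and 0.08 m and y of hook_yellow_mid in the frame of case between 0.004 and 0.084 m and z of hook_yellow_mid in the frame of case between 0 and 0.04 m and x of hook_blue_mid in the frame of case between -0.08 and 0.08 m and y of hook_blue_mid in the frame of case between -0.084 and -0.004 m and z of hook_blue_mid in the frame of case between 0 and 0.04 m) or (x of hook_yellow_mid in the frame of case between -0.08 and 0.08 m and y of hook_yellow_mid in the frame of case between -0.084 and -0.004 m and z of hook_yellow_mid in the frame of case between 0 and 0.04 m and x of hook_blue_mid in the frame of case between -0.08 and 0.08 m and y of hook_blue_mid in the frame of case between 0.004 and 0.084 m and z of hook_blue_mid in the frame of case between 0 and 0.04 m)) and value of joint case_lid below 0.05 rad and linear speed of each of hook_yellow, hook_blue below 0.02 m/s); the robot touches nothing.
It fails at once if the glaze jar or the pinch cup on the board is moved by more than 20 mm (distance of any of jar_mid, pinch_cup_mid from where it was at the start of the episode above 0.02 m).
It fails at once if the slip tub, the spray bottle or the glass mug is moved by more than 20 mm (distance of any of tub_mid, sprayer_mid, mug_mid from where it was at the start of the episode above 0.02 m).
It fails at once if the loop tool or the scissors are moved by more than 20 mm (distance of any of loop_tool_mid, scissors_mid from where it was at the start of the episode above 0.02 m).
It also fails if it takes over 72 s, if anything falls off the work surface, if the arm or the gripper's body presses on something with over 40 N, if the wrist force passes 120 N, or if a joint passes its speed limit or range.

## Working session

There is one attempt and no reset: what is moved stays moved. The work goes in short steps, Python scripts to look and compute and a tool call to move; the robot and the scene stay as the last step left them, time stands still between calls to the robot, and variables do not carry over. Pictures are saved under pics/ and viewed, and the job is handed in when it is done.

Besides the shell and the picture viewer there is one more tool, called after ">>>" as a command line: name --argument value ..., lists and objects as JSON in quotes. apply_moves: Moves the arm, as the interface text tells. Scaled input: -1 to 1 covers 120 mm each way for a shift and 4 degrees each way for a turn. Its arguments: {"type":"object","properties":{"moves":{"type":"string"},"force":{"type":"number"}},"required":["moves"]}

```bash
ls; mkdir -p pics
cat > h.py <<'E'
import numpy as np, cv2, json
from station import bot, imaging, nets
def save(im,name,crop=None,scale=1):
    a=im[:,:,::-1]
    if crop: l,t,r,b=crop; a=a[t:b,l:r]
    if scale!=1: a=cv2.resize(a,None,fx=scale,fy=scale,interpolation=cv2.INTER_CUBIC)
    cv2.imwrite('pics/'+name+'.png',a)
def ray(c,px):
    V=np.array(c['view']);R=V[:3,:3];t=V[:3,3]
    d=np.array([(px[0]-c['cx'])/c['fx'],(px[1]-c['cy'])/c['fy'],1.])
    return -R.T@t, R.T@d
def onz(c,px,z):
    o,d=ray(c,px); return o+d*(z-o[2])/d[2]
def proj(c,p):
    V=np.array(c['view']);q=V[:3,:3]@np.array(p)+V[:3,3]
    return np.array([c['fx']*q[0]/q[2]+c['cx'],c['fy']*q[1]/q[2]+c['cy']])
def tri(c1,p1,c2,p2):
    o1,d1=ray(c1,p1);o2,d2=ray(c2,p2)
    d1/=np.linalg.norm(d1);d2/=np.linalg.norm(d2)
    s=np.linalg.lstsq(np.stack([d1,-d2],1),o2-o1,rcond=None)[0]
    a=o1+s[0]*d1;b=o2+s[1]*d2
    return (a+b)/2,np.linalg.norm(a-b)
E
python3 - <<'E'
from h import *
o=bot.get_obs();print({k:np.round(v,3).tolist() for k,v in o.items()})
s=imaging.read_camera("scene");t=imaging.read_camera("top")
save(s['image'],'s0',scale=1.5);save(t['image'],'t0',scale=1.5)
for c in(s,t):print(c['fx'],c['cx'],c['cy'],np.round(c['view'],3).tolist())
for n in "hook_yellow_mid hook_yellow_up hook_yellow_flat hook_blue_mid hook_blue_up hook_blue_flat board case case_hinge case_tab jar_mid pinch_cup_mid tub_mid sprayer_mid mug_mid loop_tool_mid scissors_mid".split():
    a=nets.spot_point(s,n);b=nets.spot_point(t,n)
    f=lambda L:[(np.round(x['location']).astype(int).tolist(),round(x['score'],2)) for x in L[:4]]
    print(n,f(a),f(b), [np.round(v,3).tolist() for v in tri(s,a[0]['location'],t,b[0]['location'])] if a and b else '')
E
```

```text
pics
{'t': 0.0, 'q': [-1.225, 0.478, 0.022, 1.556, -0.011, 1.109, -0.083], 'joint_vel': [-0.001, -0.002, -0.0, -0.0, -0.0, 0.002, 0.0], 'joint_torque': [0.0, -59.647, 1.608, -28.119, 0.013, 0.01, 0.0], 'eef_pos': [0.296, 0.606, 0.23], 'tool_rot': [0.001, 0.848, 0.53, -0.001], 'contact_force': [-0.809, -0.112, 0.389], 'torque': [-0.024, -0.029, -0.026], 'gripper_width': 0.999}
479.2149716368676 252.0643869856719 184.22255865189874 [[0.82, 0.571, 0.021, -0.392], [0.378, -0.514, -0.77, -0.12], [-0.429, 0.64, -0.637, 1.718], [0.0, 0.0, 0.0, 1.0]]
358.4935950257424 252.5682268379869 189.59801580448394 [[-0.015, -1.0, -0.011, 0.007], [-0.997, 0.015, -0.077, 0.496], [0.077, 0.01, -0.997, 0.91], [0.0, 0.0, 0.0, 1.0]]
hook_yellow_mid [([280, 172], 0.7)] [([186, 200], 0.69), ([127, 138], 0.59)] [[0.472, 0.173, 0.015], 0.001]
hook_yellow_up [([295, 162], 0.66), ([218, 256], 0.17)] [([170, 186], 0.63), ([118, 222], 0.26)] [[0.507, 0.207, 0.048], 0.004]
hook_yellow_flat [([268, 172], 0.65), ([325, 208], 0.55)] [([349, 218], 0.71), ([199, 213], 0.7), ([170, 186], 0.35)] [[0.506, -0.143, 0.254], 0.
[... 1030 characters left out ...]
321, 0.041], 0.003]
pinch_cup_mid [([294, 138], 0.5), ([278, 172], 0.25)] [([116, 223], 0.66), ([345, 142], 0.17)] [[0.417, 0.348, 0.032], 0.005]
tub_mid [([278, 205], 0.56), ([169, 290], 0.31), ([281, 171], 0.22)] [([250, 158], 0.9), ([186, 200], 0.74), ([166, 185], 0.59), ([253, 217], 0.44)] [[0.573, 0.003, 0.041], 0.006]
sprayer_mid [([324, 210], 0.78)] [([188, 199], 0.7), ([241, 98], 0.68)] [[0.548, 0.241, -0.172], 0.143]
mug_mid [([240, 183], 0.57)] [([252, 216], 0.58)] [[0.428, 0.002, 0.057], 0.001]
loop_tool_mid [([325, 144], 0.6)] [([94, 179], 0.96)] [[0.524, 0.407, 0.022], 0.012]
scissors_mid [([169, 290], 0.78), ([298, 175], 0.38)] [([409, 180], 0.84)] [[0.51, -0.41, 0.016], 0.011]
```

View pics/s0.png

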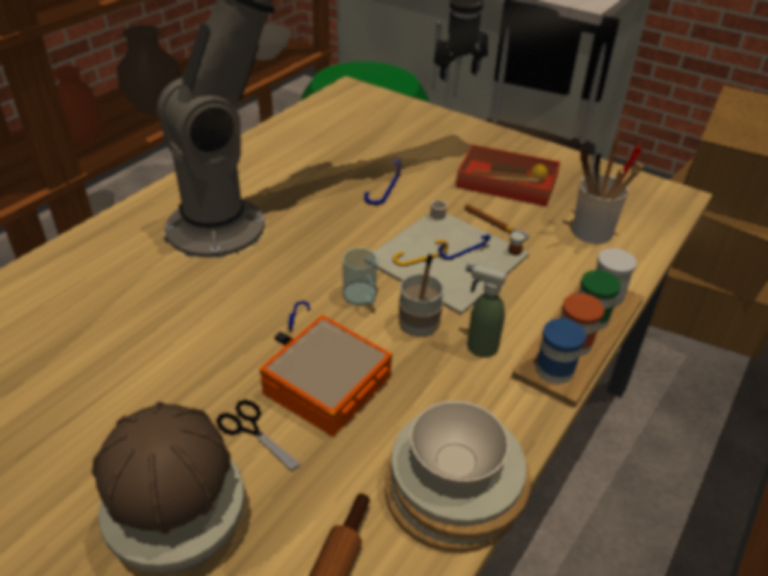

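View pics/t0.png

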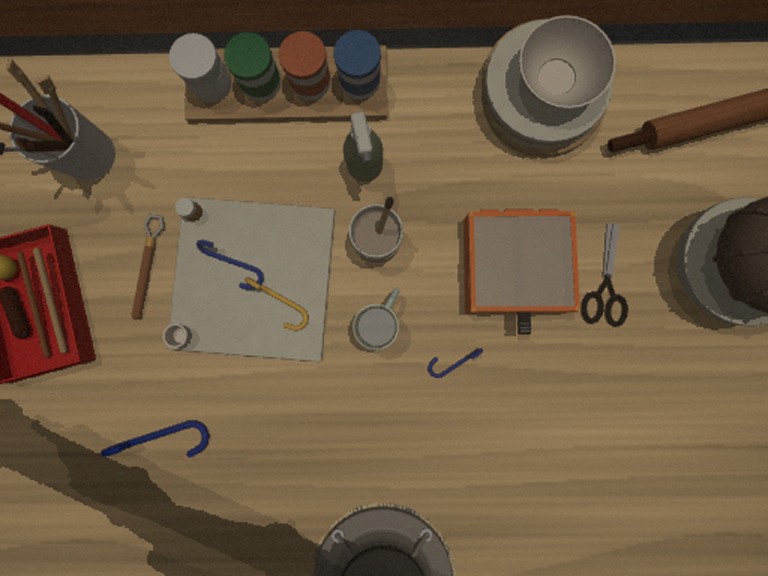

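Run:
```python
from h import *
s=imaging.read_camera("scene");t=imaging.read_camera("top")
save(t['image'],'t1',(105,120,235,245),6);save(s['image'],'s1',(240,130,360,210),6)
save(t['image'],'t1c',(300,130,430,260),6)
np.save('/tmp/t.npy',t,allow_pickle=True)
import pickle;pickle.dump((s,t),open('cams.pkl','wb'))
for c,nm in((s,'s'),(t,'t')):
  for n in ['hook_blue_mid','hook_yellow_mid','case','board','case_tab']:
    print(nm,n,[(np.round(x['rect']).tolist(),round(x['score'],2)) for x in nets.spot_in(c,n)[:4]])
```

```text
s hook_blue_mid [([292.0, 157.0, 325.0, 169.0], 0.65), ([190.0, 203.0, 205.0, 221.0], 0.59), ([243.0, 108.0, 264.0, 137.0], 0.5), ([173.0, 212.0, 262.0, 290.0], 0.26)]
s hook_yellow_mid [([264.0, 160.0, 301.0, 178.0], 0.58)]
s case [([174.0, 210.0, 263.0, 291.0], 0.66)]
s board [([251.0, 146.0, 350.0, 210.0], 0.86), ([308.0, 134.0, 352.0, 159.0], 0.35)]
s case_tab [([172.0, 208.0, 260.0, 282.0], 0.85)]
t hook_blue_mid [([67.0, 282.0, 137.0, 301.0], 0.62), ([289.0, 233.0, 318.0, 249.0], 0.58), ([131.0, 161.0, 173.0, 192.0], 0.53), ([311.0, 140.0, 387.0, 225.0], 0.24)]
t hook_yellow_mid [([165.0, 187.0, 206.0, 222.0], 0.65)]
t case [([308.0, 134.0, 387.0, 222.0], 0.62), ([115.0, 132.0, 136.0, 147.0], 0.41)]
t board []
t case_tab [([313.0, 140.0, 388.0, 221.0], 0.67)]
```

View pics/t1.png

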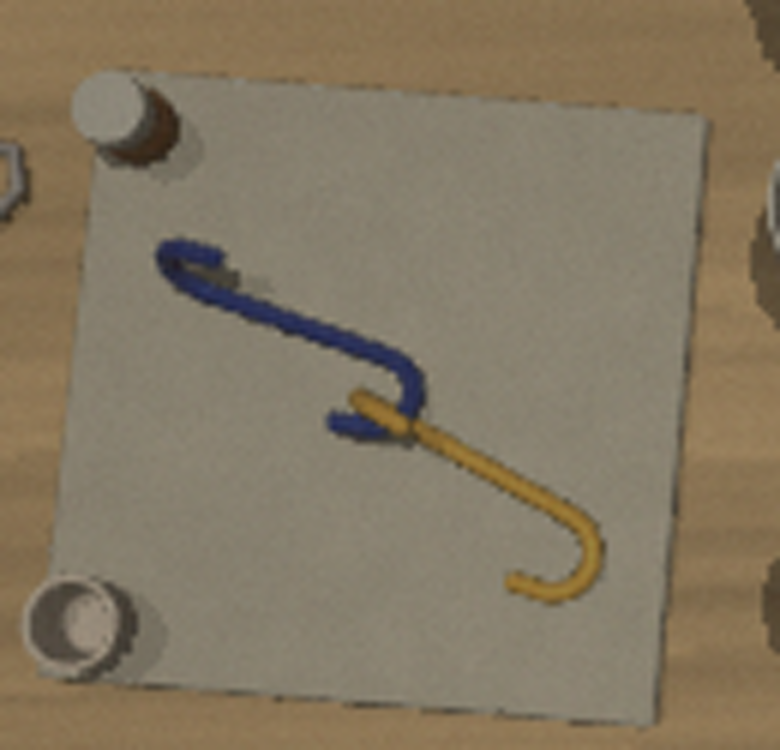

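View pics/s1.png

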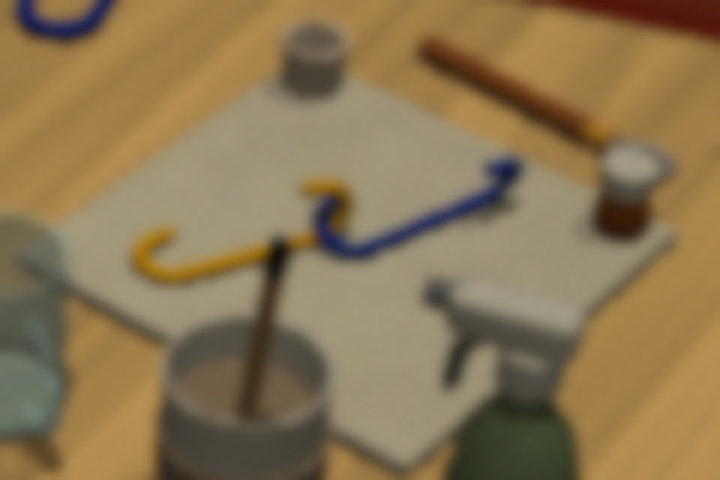

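View pics/t1c.png

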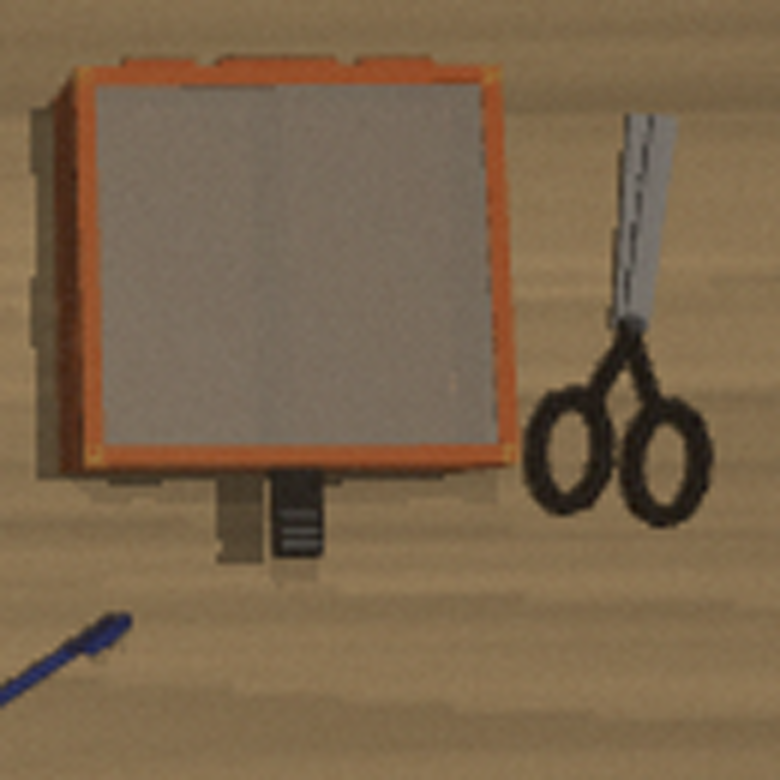

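Three blue S-hooks in the top view: the one on the board (152,177), a small one by the case (303,241) and a large one at (100,291). The enlarged crop shows the one on the board through the yellow up-bend, and it is middle-sized, so that's the one. Next I fit the hook and case poses.

```bash
cat > fit.py <<'E'
from h import *
from scipy.optimize import minimize, least_squares
from scipy.spatial.transform import Rotation as Ro
def hookpts(n=1.5e-3):
    L=.042;r=.0175
    P=[[-L+.008,2*r,0]]
    for a in np.linspace(0,np.pi,24):P.append([-L-r*np.sin(a),r+r*np.cos(a),0])
    for x in np.linspace(-L,L,30):P.append([x,0,0])
    for a in np.linspace(0,np.pi,24):P.append([L+r*np.sin(a),0,r-r*np.cos(a)])
    P.append([L-.008,0,2*r])
    return np.array(P)
HP=hookpts()
def pts(p,z=.0165):
    x,y,yaw,roll=p[:4]
    return (Ro.from_euler('ZX',[yaw,roll]).apply(HP))+[x,y,z if len(p)<5 else p[4]]
def mask(c,col):
    hsv=cv2.cvtColor(c['image'],cv2.COLOR_RGB2HSV)
    if col=='y': m=cv2.inRange(hsv,(15,110,90),(35,255,255))
    else: m=cv2.inRange(hsv,(105,110,30),(135,255,255))
    return m
def render(c,W,sc=4):
    q=np.array([proj(c,w) for w in W])
    V=np.array(c['view']);d=(V[:3,:3]@W.mean(0)+V[:3,3])[2]
    th=max(1,int(round(c['fx']*.009/d*sc)))
    im=np.zeros((384*sc//1,512*sc),np.uint8)
    cv2.polylines(im,[np.round((q+.5)*sc*16).astype(np.int32)],False,255,th,cv2.LINE_AA,4)
    return cv2.resize(im,(512,384),interpolation=cv2.INTER_AREA)/255.
def fit(cams,col,p0,box,free):
    ms=[]
    for c,b in zip(cams,box):
        m=mask(c,col)/255.;k=np.zeros_like(m);l,t,r,bb=b;k[t:bb,l:r]=1;ms.append(cv2.GaussianBlur(m*k,(0,0),1))
    p0=np.array(p0,float);s=np.array([.003,.003,.05,.1,.004])[:len(p0)]
    def cost(v):
        p=p0.copy();p[free]=p0[free]+v*s[free]
        e=0
        for c,m in zip(cams,ms):
            e+=((cv2.GaussianBlur(render(c,pts(p)),(0,0),1)-m)**2).sum()/m.sum()
        return e
    best=None
    for k in range(3):
        x0=np.zeros(len(free)) if best is None else best.x
        sx=np.vstack([x0]+[x0+np.eye(len(free))[i]*1.5 for i in range(len(free))])
        best=minimize(cost,x0,method='Nelder-Mead',options=dict(initial_simplex=sx,maxiter=250))
    p=p0.copy();p[free]+=best.x*s[free]
    return p,best.fun
E
python3 - <<'E'
from fit import *
import pickle
s,t=pickle.load(open('cams.pkl','rb'))
yb=[(160,178,210,230),(258,150,305,185)]; bb=[(128,155,180,200),(285,150,335,180)]
for nm,col,p0,box,free in (('yel','y',[.472,.173,np.radians(62),0],yb,[0,1,2]),('blue','b',[.53,.25,np.radians(67),.35],bb,[0,1,2,3])):
    for cs,bx in (([t],box[:1]),([s],box[1:]),([t,s],box)):
        p,f=fit(cs,col,p0,bx,free);print(nm,np.round(p[:2],4),np.round(np.degrees(p[2:4]),1),round(f,3))
    for c,n in((t,'t'),(s,'s')):
        im=c['image'].copy()
        im=cv2.resize(im,None,fx=6,fy=6,interpolation=cv2.INTER_CUBIC) if nm=='yel' else globals()['im'+n]
        q=np.array([proj(c,w) for w in pts(p)]);cv2.polylines(im,[np.round((q+.5)*6).astype(int)],False,(255,0,0) if nm=='yel' else (0,255,0),1)
        globals()['im'+n]=im
cv2.imwrite('pics/fit_t.png',imt[720:1470,630:1410,::-1]);cv2.imwrite('pics/fit_s.png',ims[780:1260,1440:2160,::-1])
# case corners of lid top outer (px in crop t1c /6 + offset)
z=.062
for q in [(80,70),(498,70),(513,463),(92,463)]:
    print(np.round(onz(t,(q[0]/6+300-.4,q[1]/6+130-.4),z),4))
for q in [(298,520),(298,556),(298,475)]: print('tab',np.round(onz(t,(q[0]/6+300-.4,q[1]/6+130-.4),.057),4))
E
```

```text
yel [0.4776 0.1729] [59.7  0. ] 0.027
yel [0.4773 0.173 ] [60.2  0. ] 0.329
yel [0.4776 0.1729] [59.8  0. ] 0.356
blue [0.5412 0.255 ] [68.8 23.5] 0.477
blue [0.5471 0.2492] [83.4 34.1] 4.162
blue [0.5399 0.2541] [71.9 38.3] 4.988
[ 0.6109 -0.1535  0.062 ]
[ 0.608  -0.3263  0.062 ]
[ 0.4452 -0.3256  0.062 ]
[ 0.4478 -0.1539  0.062 ]
tab [ 0.4233 -0.2384  0.057 ]
tab [ 0.4086 -0.2379  0.057 ]
tab [ 0.4418 -0.2391  0.057 ]
```

Run:
```python
from h import *
import pickle
s,t=pickle.load(open('cams.pkl','rb'))
# positions of obstacles on scene
print('sprayer', tri(s,(324,210),t,(241,98)))
save(s['image'],'s1c',(165,195,295,295),6)
```

```text
sprayer (array([0.71470729, 0.02206647, 0.08444792]), np.float64(0.005022108497763956))
```

View pics/fit_t.png

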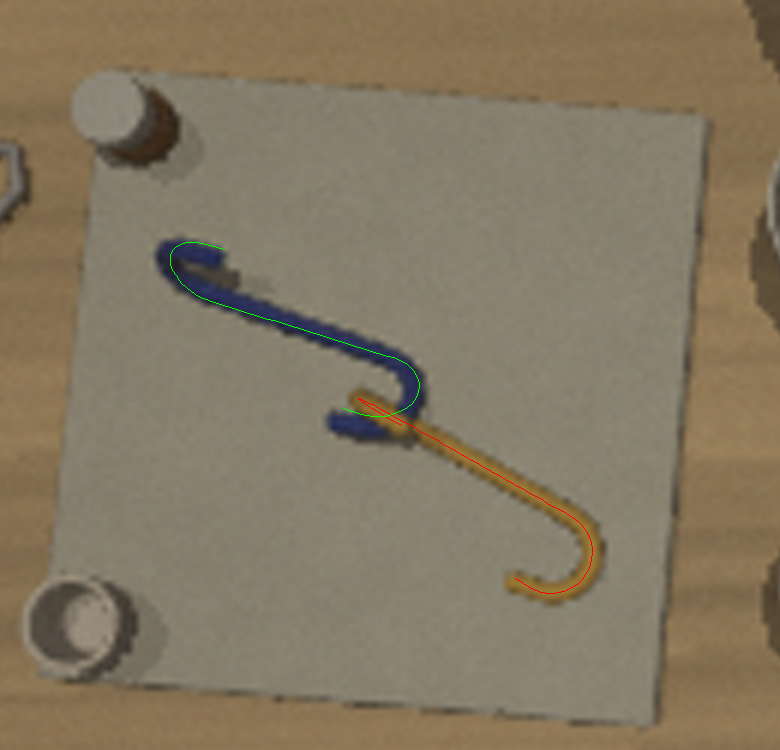

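View pics/fit_s.png

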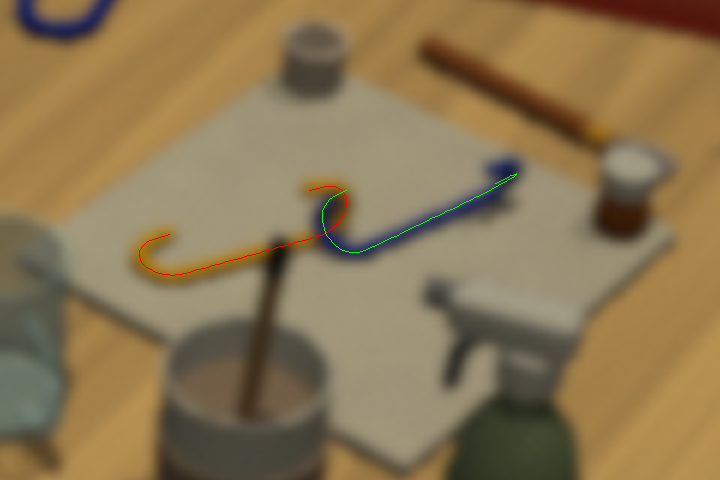

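View pics/s1c.png

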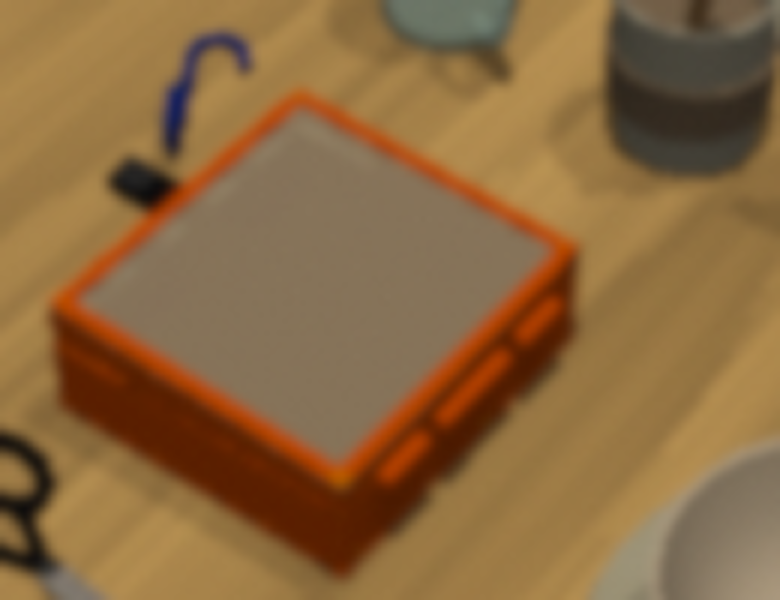

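Run:
```python
import fit; from fit import *
import pickle
s,t=pickle.load(open('cams.pkl','rb'))
def mask2(c,col):
    a=c['image'].astype(int); return ((a[:,:,2]-a[:,:,0]>12)*255).astype(np.uint8)
fit.mask=mask2
box=[(128,155,180,200),(285,150,335,180)]
m=mask2(t,'b')[155:200,128:180];print(m.sum()//255, (mask2(s,'b')[150:180,285:335]>0).sum())
for cs,bx in (([t],box[:1]),([s],box[1:]),([t,s],box)):
  for r0 in (.26,.45):
    p,f=fit.fit(cs,'b',[.541,.255,np.radians(68),r0],bx,[0,1,2,3]);print(np.round(p[:2],4),np.round(np.degrees(p[2:4]),1),round(f,3))
for c,n in((t,'t'),(s,'s')):
    im=cv2.resize(c['image'],None,fx=6,fy=6,interpolation=cv2.INTER_CUBIC)
    q=np.array([proj(c,w) for w in pts(p)]);cv2.polylines(im,[np.round((q+.5)*6).astype(int)],False,(0,255,0),1)
    cv2.imwrite('pics/fitb_%s.png'%n,(im[720:1470,630:1410,::-1] if n=='t' else im[780:1260,1440:2160,::-1]))
# case: corners from side view, check lid: rim
C=np.array([0.528,-0.2397]); 
for c,n in((t,'t'),(s,'s')):
    im=cv2.resize(c['image'],None,fx=6,fy=6,interpolation=cv2.INTER_CUBIC)
    for yaw,col in ((-1.,(0,255,0)),):
        R=Ro.from_euler('z',yaw,degrees=True).as_matrix()
        for z in (0,.045,.062):
            W=np.array([[x*.083,y*.088,z] for x,y in((1,1),(1,-1),(-1,-1),(-1,1))])@R.T+[C[0],C[1],0]
            q=np.array([proj(c,w) for w in W]);cv2.polylines(im,[np.round((q+.5)*6).astype(int)],True,col,1)
        q=proj(c,R@np.array([-.106,0,.052])+[C[0],C[1],0]);cv2.circle(im,tuple(np.round((q+.5)*6).astype(int).tolist()),6,(255,0,255),-1)
    cv2.imwrite('pics/case_%s.png'%n,(im[780:1560,1800:2580,::-1] if n=='t' else im[1170:1770,990:1770,::-1]))
```

```text
221 85Traceback (most recent call last):
  File "<stdin>", line 11, in <module>
AttributeError: 'function' object has no attribute 'fit'
```

```bash
python3 - <<'E'
import re
a=open('fit.py').read()
a=a.replace("else: m=cv2.inRange(hsv,(105,110,30),(135,255,255))","else:\n        a=c['image'].astype(int); m=((a[:,:,2]-a[:,:,0]>12)*255).astype(np.uint8)")
open('fit.py','w').write(a)
E
python3 - <<'E'
from fit import *
import pickle
s,t=pickle.load(open('cams.pkl','rb'))
box=[(128,155,180,200),(285,150,335,180)]
for cs,bx in (([t],box[:1]),([s],box[1:]),([t,s],box)):
  for r0 in (.26,.45):
    p,f=fit(cs,'b',[.541,.255,np.radians(68),r0],bx,[0,1,2,3]);print(np.round(p[:2],4),np.round(np.degrees(p[2:4]),1),round(f,3))
for c,n in((t,'t'),(s,'s')):
    im=cv2.resize(c['image'],None,fx=6,fy=6,interpolation=cv2.INTER_CUBIC)
    q=np.array([proj(c,w) for w in pts(p)]);cv2.polylines(im,[np.round((q+.5)*6).astype(int)],False,(0,255,0),1)
    cv2.imwrite('pics/fitb_%s.png'%n,(im[720:1470,630:1410,::-1] if n=='t' else im[780:1260,1440:2160,::-1]))
C=np.array([0.528,-0.2397]); 
for c,n in((t,'t'),(s,'s')):
    im=cv2.resize(c['image'],None,fx=6,fy=6,interpolation=cv2.INTER_CUBIC)
    for yaw,col in ((-1.,(0,255,0)),):
        R=Ro.from_euler('z',yaw,degrees=True).as_matrix()
        for z in (0,.045,.062):
            W=np.array([[x*.083,y*.088,z] for x,y in((1,1),(1,-1),(-1,-1),(-1,1))])@R.T+[C[0],C[1],0]
            q=np.array([proj(c,w) for w in W]);cv2.polylines(im,[np.round((q+.5)*6).astype(int)],True,col,1)
        q=proj(c,R@np.array([-.106,0,.052])+[C[0],C[1],0]);cv2.circle(im,tuple(np.round((q+.5)*6).astype(int).tolist()),6,(255,0,255),-1)
    cv2.imwrite('pics/case_%s.png'%n,(im[780:1560,1800:2580,::-1] if n=='t' else im[1170:1770,990:1770,::-1]))
E
```

```text
[0.542  0.2557] [69.1 23. ] 0.096
[0.542  0.2557] [69.  23.2] 0.096
[0.5409 0.2544] [73.  31.6] 0.314
[0.541  0.2545] [73.2 30.8] 0.314
[0.5415 0.2553] [70.  24.5] 0.44
[0.5417 0.2554] [70.  23.9] 0.44
```

View pics/fitb_t.png

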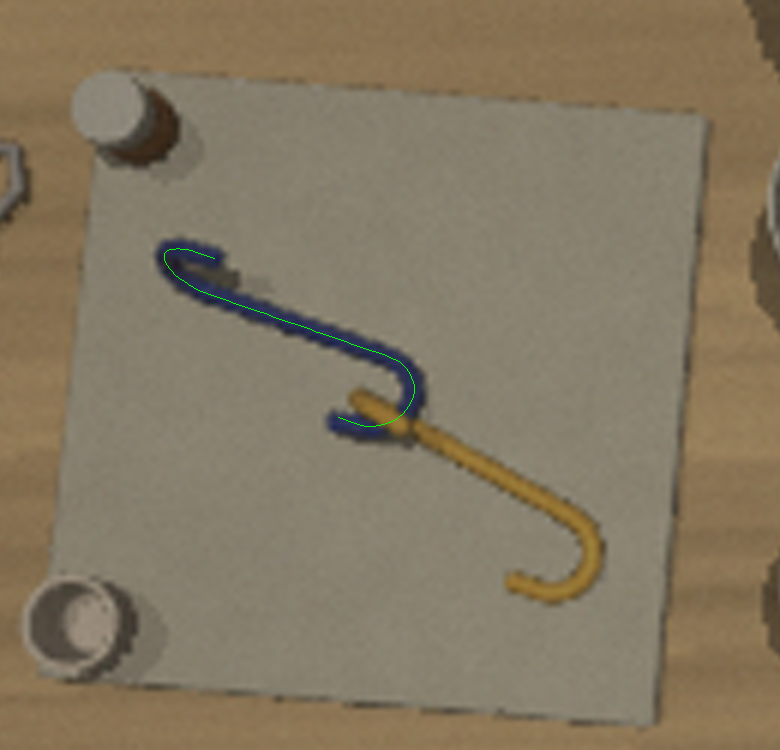

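View pics/case_t.png

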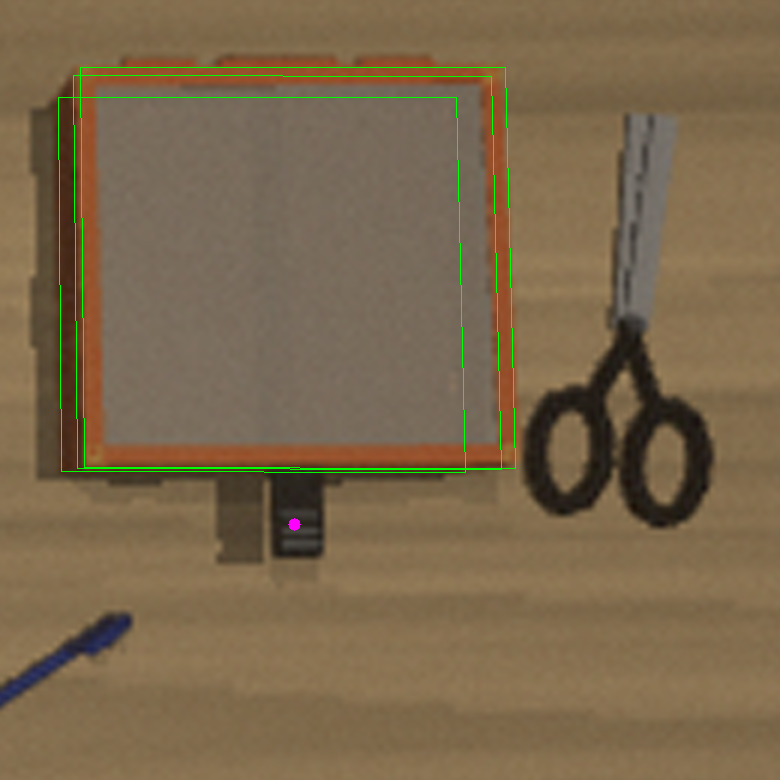

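View pics/case_s.png

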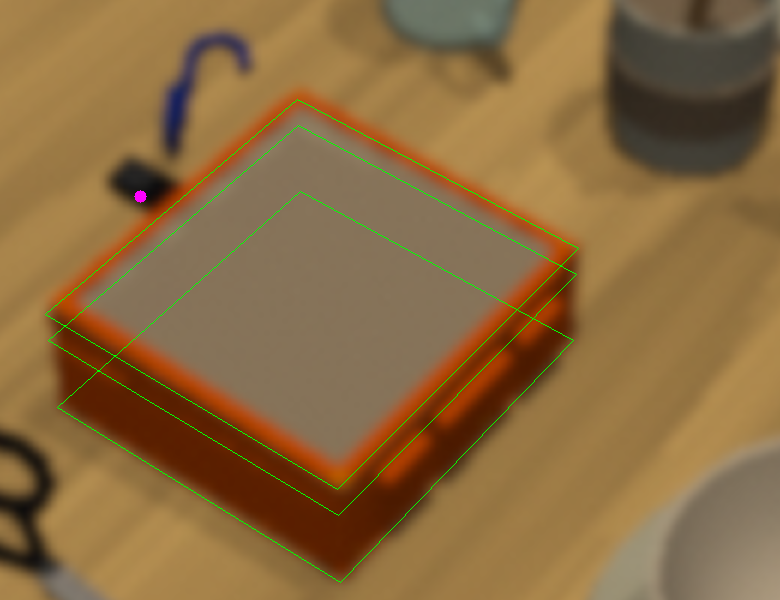

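```bash
cat > plan.py <<'E'
from h import *
from scipy.spatial.transform import Rotation as Ro
from scipy.optimize import least_squares
def pose():
    o=bot.get_obs();q=o['tool_rot'];return np.array(o['eef_pos']),Ro.from_quat([q[1],q[2],q[3],q[0]])
def tgt(yaw): # tool x yaw deg, z down
    c,s=np.cos(np.radians(yaw)),np.sin(np.radians(yaw))
    return Ro.from_matrix(np.array([[c,s,0],[s,-c,0],[0,0,-1]]).T.reshape(3,3).T if False else np.column_stack([[c,s,0],[s,-c,0],[0,0,-1]]))
def plan(p1,yaw,n=None,start=None):
    p,R=pose() if start is None else start
    p1=np.array(p1);R1=tgt(yaw)
    rv=(R.inv()*R1).as_rotvec()
    d=np.linalg.norm(p1-p);a=np.degrees(np.linalg.norm(rv))
    m=max(int(np.ceil(max(d/.038,a/3.9))),1)
    n=n or m
    st=Ro.from_rotvec(rv/n)
    M=np.zeros((3,3));Rk=R
    for k in range(n): M+=Rk.as_matrix();Rk=Rk*st
    dl=np.linalg.solve(M,p1-p)
    r=np.concatenate([dl/.12,np.degrees(rv/n)/4])
    print('from',np.round(p,4),'n=',n,'(min',m,') row:',np.round(r,3).tolist(), 'max step mm',round(np.linalg.norm(dl)*1e3,1))
    return p1,R1
E
python3 - <<'E'
from plan import *
s=plan([.46,.15,.30],90)
s=plan([.4225,-.2387,.14],90,start=s)
s=plan([.4225,-.2387,.035],90,start=s)
E
```

```text
from [0.2959 0.6067 0.2313] n= 13 (min 13 ) row: [-0.261, 0.174, -0.044, -0.0, -0.0, -0.5] max step mm 38.0
from [0.46 0.15 0.3 ] n= 12 (min 12 ) row: [-0.27, -0.026, 0.111, 0.0, 0.0, 0.0] max step mm 35.2
from [ 0.4225 -0.2387  0.14  ] n= 3 (min 3 ) row: [0.0, 0.0, 0.292, 0.0, 0.0, 0.0] max step mm 35.0
```

>>> apply_moves --moves "-0.2 -0.261 0.174 -0.044 0 0 -0.5; -0.2 -0.261 0.174 -0.044 0 0 -0.5; -0.2 -0.261 0.174 -0.044 0 0 -0.5; -0.2 -0.261 0.174 -0.044 0 0 -0.5; -0.2 -0.261 0.174 -0.044 0 0 -0.5; -0.2 -0.261 0.174 -0.044 0 0 -0.5; -0.2 -0.261 0.174 -0.044 0 0 -0.5; -0.2 -0.261 0.174 -0.044 0 0 -0.5; -0.2 -0.261 0.174 -0.044 0 0 -0.5; -0.2 -0.261 0.174 -0.044 0 0 -0.5; -0.2 -0.261 0.174 -0.044 0 0 -0.5; -0.2 -0.261 0.174 -0.044 0 0 -0.5" --force 40

```text
t: 3.4
eef_pos: [0.4399, 0.18, 0.2953]
tool_rot: [-0.0, 0.719, 0.695, 0.0]
contact_force: [0.6, 0.9, 0.4]
gripper_width: 0.599
```

>>> apply_moves --moves "-0.2 -0.261 0.174 -0.044 0 0 -0.5; -0.2 -0.27 -0.026 0.111 0 0 0; -0.2 -0.27 -0.026 0.111 0 0 0; -0.2 -0.27 -0.026 0.111 0 0 0; -0.2 -0.27 -0.026 0.111 0 0 0; -0.2 -0.27 -0.026 0.111 0 0 0; -0.2 -0.27 -0.026 0.111 0 0 0; -0.2 -0.27 -0.026 0.111 0 0 0; -0.2 -0.27 -0.026 0.111 0 0 0; -0.2 -0.27 -0.026 0.111 0 0 0; -0.2 -0.27 -0.026 0.111 0 0 0; -0.2 -0.27 -0.026 0.111 0 0 0"

```text
t: 4.4
eef_pos: [0.4249, -0.208, 0.1531]
tool_rot: [0.0, 0.707, 0.707, 0.0]
contact_force: [-0.1, 1.4, 0.0]
gripper_width: 0.6
```

>>> apply_moves --moves "-0.2 -0.27 -0.026 0.111 0 0 0; -0.2 0 0 0 0 0 0"

```text
t: 4.57
eef_pos: [0.4194, -0.245, 0.1387]
tool_rot: [0.0, 0.71, 0.704, -0.002]
contact_force: [0.4, 0.3, -0.2]
gripper_width: 0.598
```

Run:
```python
from plan import *
print(bot.get_obs())
s=plan([.4225,-.2387,.035],90)
t=imaging.read_camera("top");s=imaging.read_camera("scene");save(t['image'],'t2',(290,120,430,260),5);save(s['image'],'s2',(145,150,285,260),5)
```

```text
{'t': 4.5667, 'q': array([-0.02971692,  0.31466794,  0.51220789,  2.11368623, -0.21578085,
        0.76379478,  2.18099895]), 'joint_vel': array([-0.07116569, -0.04847971, -0.05119984,  0.01312159,  0.02068881,
        0.0525752 , -0.13869249]), 'joint_torque': array([  0.38427891, -35.52602291,   4.1052255 , -21.39560223,
        -0.49883438,  -0.36783932,   1.25450917]), 'eef_pos': array([ 0.41935667, -0.24504421,  0.13874571]), 'tool_rot': array([ 2.95077019e-04,  7.09984833e-01,  7.04214554e-01, -1.81964827e-03]), 'contact_force': array([ 0.42617199,  0.27467115, -0.16269519]), 'torque': array([-0.04561385,  0.01477513, -0.00157696]), 'gripper_width': 0.5978393329027434}
from [ 0.4194 -0.245   0.1387] n= 3 (min 3 ) row: [0.018, 0.009, 0.288, -0.01, 0.014, -0.039] max step mm 34.7
```

View pics/t2.png

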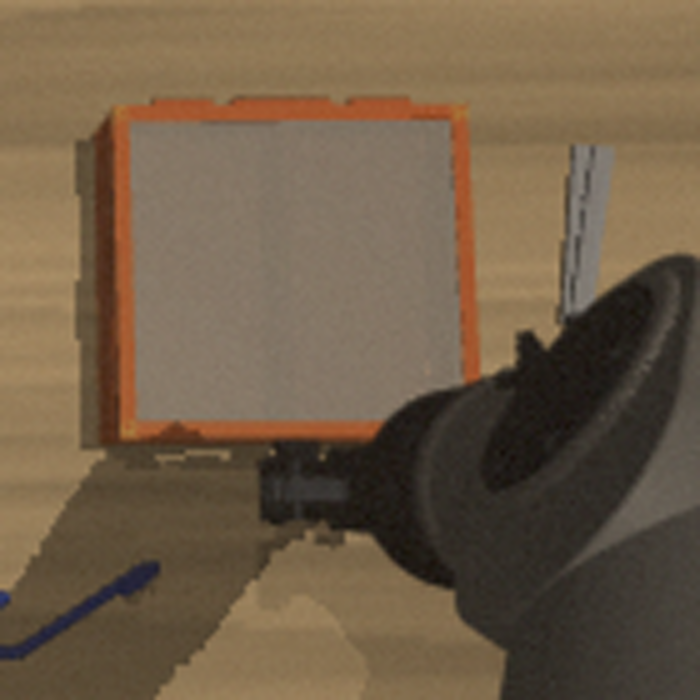

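View pics/s2.png

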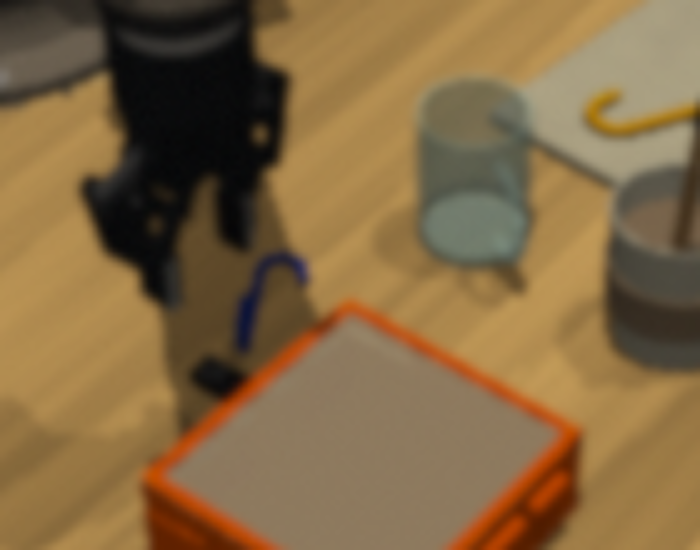

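Run:
```python
from plan import *
plan([.4225,-.2387,.035],90)
```

```text
from [ 0.4212 -0.2401  0.1398] n= 3 (min 3 ) row: [0.004, 0.004, 0.291, -0.006, 0.001, -0.016] max step mm 34.9
```

>>> apply_moves --moves "-0.2 0 0 0.29 0 0 0; -0.2 0 0 0.29 0 0 0; -0.2 0 0 0.29 0 0 0; -0.2 0 0 0 0 0 0; -0.2 0 0 0 0 0 0; 1 0 0 0 0 0 0; 1 0 0 0 0 0 0; 1 0 0 0 0 0 0; 1 0 0 0 0 0 0; 1 0 0 0 0 0 0; 1 0 0 0 0 0 0; 1 0 0 0 0 0 0" --force 25

```text
t: 5.67
eef_pos: [0.4235, -0.2381, 0.0367]
tool_rot: [0.001, 0.707, 0.707, 0.001]
contact_force: [1.8, 5.0, 1.1]
gripper_width: 0.226
```

Run:
```python
from plan import *
print(bot.get_obs()['gripper_width']*85)
p,R=pose();print(p)
H=np.array([.6115,p[2]+.019-.007]) # hinge x,z, relative
r0=np.array([p[0],p[2]+.019])-H;r=np.hypot(*r0);a0=np.arctan2(r0[1],-r0[0]);print(r,a0)
prev=r0
for k in range(1,13):
    a=a0+k*1.78/12; v=r*np.array([-np.cos(a),np.sin(a)]);d=v-prev;prev=v
    print(k,np.round([d[0]/.12, d[1]/.12],3),round(np.hypot(*d)*1e3,1))
t=imaging.read_camera("top");s=imaging.read_camera("scene");save(t['image'],'t3',(290,120,430,260),5);save(s['image'],'s3',(145,150,285,260),5)
```

```text
19.226755665116062
[ 0.42348017 -0.23806354  0.03668034]
0.1881500889914075 0.037212928789998975
1 [0.026 0.231] 27.9
2 [0.06  0.225] 27.9
3 [0.092 0.213] 27.9
4 [0.123 0.197] 27.9
5 [0.151 0.177] 27.9
6 [0.175 0.153] 27.9
7 [0.196 0.125] 27.9
8 [0.212 0.095] 27.9
9 [0.224 0.063] 27.9
10 [0.231 0.029] 27.9
11 [ 0.232 -0.006] 27.9
12 [ 0.229 -0.04 ] 27.9
```

View pics/s3.png

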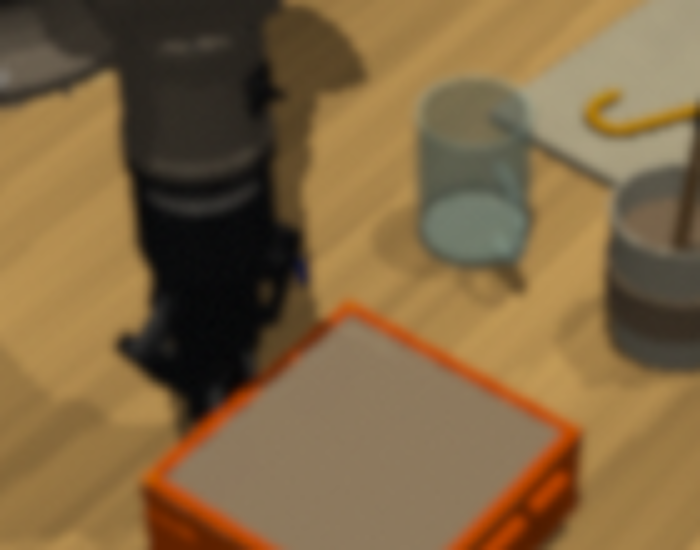

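>>> apply_moves --moves "1 0 0.008 -0.117 0 0 0; 1 0 0.018 -0.115 0 0 0; 1 0 0.026 -0.114 0 0 0; 1 0 0.034 -0.111 0 0 0; 1 0 0.042 -0.108 0 0 0; 1 0 0.050 -0.105 0 0 0; 1 0 0.058 -0.101 0 0 0; 1 0 0.065 -0.096 0 0 0; 1 0 0.072 -0.091 0 0 0; 1 0 0.079 -0.086 0 0 0; 1 0 0.085 -0.080 0 0 0; 1 0 0.090 -0.073 0 0 0"

```text
t: 6.77
eef_pos: [0.497, -0.2387, 0.1797]
tool_rot: [-0.0, 0.707, 0.707, -0.0]
contact_force: [2.5, 0.5, -9.9]
gripper_width: 0.23
```

>>> apply_moves --moves "1 0 0.095 -0.066 0 0 0; 1 0 0.101 -0.059 0 0 0; 1 0 0.104 -0.052 0 0 0; 1 0 0.108 -0.043 0 0 0; 1 0 0.111 -0.035 0 0 0; 1 0 0.113 -0.028 0 0 0; 1 0 0.115 -0.018 0 0 0; 1 0 0.116 -0.011 0 0 0; 1 0 0.116 -0.001 0 0 0; 1 0 0.116 0.007 0 0 0; 1 0 0.115 0.016 0 0 0; 1 0 0.114 0.024 0 0 0"

```text
t: 7.77
eef_pos: [0.6553, -0.2403, 0.212]
tool_rot: [0.0, 0.708, 0.707, -0.001]
contact_force: [-3.1, -1.2, 0.7]
gripper_width: 0.226
```

>>> apply_moves --moves "1 0 0 0 0 0 0; 1 0 0 0 0 0 0"

```text
t: 7.93
eef_pos: [0.6562, -0.2403, 0.2118]
tool_rot: [0.001, 0.707, 0.707, -0.0]
contact_force: [1.4, -2.8, -0.3]
gripper_width: 0.228
```

Run:
```python
from plan import *
t=imaging.read_camera("top");s=imaging.read_camera("scene");save(t['image'],'t4',(270,90,430,250),5);save(s['image'],'s4',(145,130,305,290),4)
p,R=pose();print(p);dx=p[0]-.6115;dz=p[2]+.019-.045-.0;print(np.hypot(dx,dz),np.arctan2(dz,-dx))
```

```text
[ 0.65576089 -0.24027682  0.21188364]
0.19108049098778568 1.8045541489580523
```

View pics/s4.png

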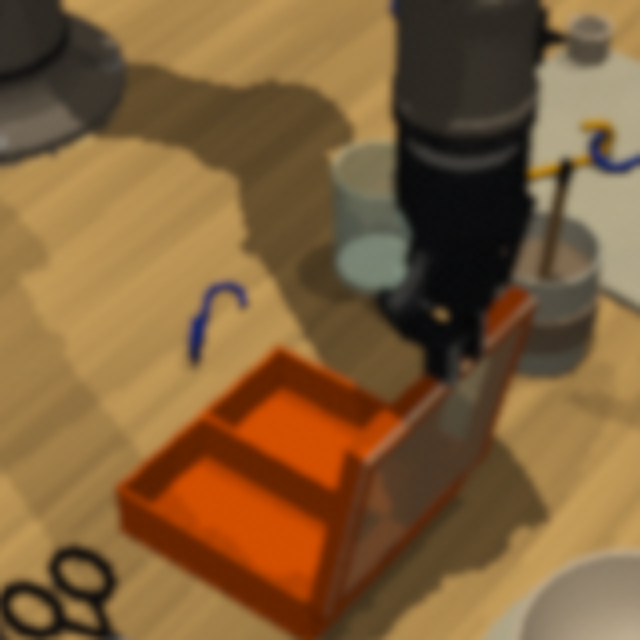

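Run:
```python
from plan import *
s=plan([.6565,-.2400,.30],90,3)
s=plan([.5417,.2555,.27],159.5,18,start=s)
s=plan([.5417,.2555,.07],159.5,6,start=s)
```

```text
from [ 0.6558 -0.2403  0.2119] n= 3 (min 3 ) row: [0.0, 0.002, -0.245, 0.006, 0.008, -0.006] max step mm 29.4
from [ 0.6565 -0.24    0.3   ] n= 18 (min 18 ) row: [0.236, 0.085, 0.014, 0.0, 0.0, -0.965] max step mm 30.1
from [0.5417 0.2555 0.27  ] n= 6 (min 6 ) row: [-0.0, 0.0, 0.278, 0.0, 0.0, 0.0] max step mm 33.3
```

>>> apply_moves --moves "-0.2 0 0 0 0 0 0; -0.2 0 0 0 0 0 0; -0.2 0 0 0 0 0 0; -0.2 0 0 -0.245 0 0 0; 0 0 0 -0.245 0 0 0; 0 0 0 -0.245 0 0 0; 0 0.236 0.085 0.014 0 0 -0.965; 0 0.236 0.085 0.014 0 0 -0.965; 0 0.236 0.085 0.014 0 0 -0.965; 0 0.236 0.085 0.014 0 0 -0.965; 0 0.236 0.085 0.014 0 0 -0.965; 0 0.236 0.085 0.014 0 0 -0.965"

```text
t: 9.03
eef_pos: [0.6876, -0.0603, 0.2893]
tool_rot: [-0.0, 0.549, 0.836, 0.0]
contact_force: [0.9, -0.8, -0.0]
gripper_width: 0.502
```

>>> apply_moves --moves "0 0.236 0.085 0.014 0 0 -0.965; 0 0.236 0.085 0.014 0 0 -0.965; 0 0.236 0.085 0.014 0 0 -0.965; 0 0.236 0.085 0.014 0 0 -0.965; 0 0.236 0.085 0.014 0 0 -0.965; 0 0.236 0.085 0.014 0 0 -0.965; 0 0.236 0.085 0.014 0 0 -0.965; 0 0.236 0.085 0.014 0 0 -0.965; 0 0.236 0.085 0.014 0 0 -0.965; 0 0.236 0.085 0.014 0 0 -0.965; 0 0.236 0.085 0.014 0 0 -0.965; 0 0.236 0.085 0.014 0 0 -0.965"

```text
t: 10.03
eef_pos: [0.5401, 0.2588, 0.2693]
tool_rot: [-0.0, 0.176, 0.984, 0.0]
contact_force: [-0.1, 0.5, -0.2]
gripper_width: 0.498
```

>>> apply_moves --moves "0 0 0 0.278 0 0 0; 0 0 0 0.278 0 0 0; 0 0 0 0.278 0 0 0; 0 0 0 0.278 0 0 0; 0 0 0 0.278 0 0 0; 0 0 0 0.278 0 0 0; 0 0 0 0 0 0 0; 0 0 0 0 0 0 0"

```text
t: 10.7
eef_pos: [0.5401, 0.2569, 0.0682]
tool_rot: [-0.002, 0.178, 0.984, -0.001]
contact_force: [0.4, 0.6, 0.9]
gripper_width: 0.499
```

Run:
```python
from plan import *
t=imaging.read_camera("top");s=imaging.read_camera("scene");save(t['image'],'t5',(100,100,260,250),5);save(s['image'],'s5',(240,110,370,210),6)
print(bot.get_obs()['q'])
plan([.5417,.2555,.0135],159.5)
```

```text
[-0.62531047  0.54803718  0.10269052  1.87042111 -0.08076958  0.72426448
  2.30624233]
from [0.5427 0.2581 0.0712] n= 2 (min 2 ) row: [0.0, -0.012, 0.24, 0.016, 0.012, -0.003] max step mm 28.9
```

View pics/s5.png

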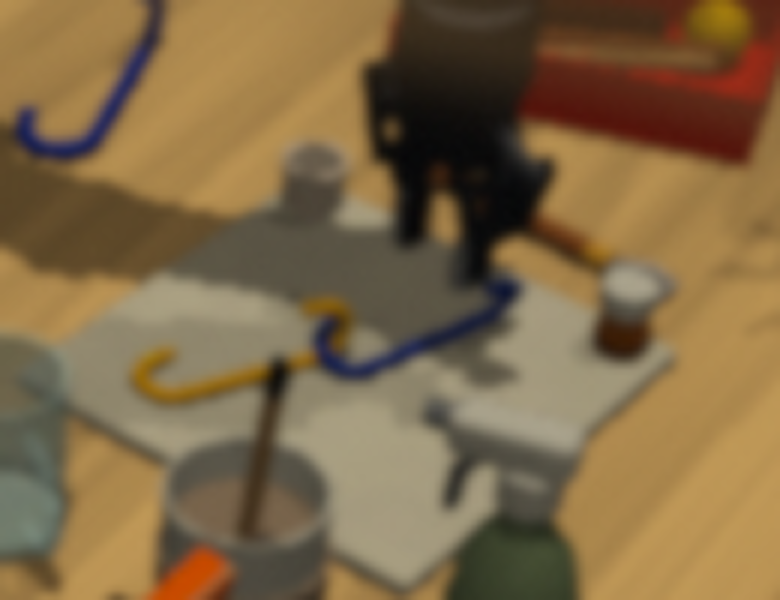

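View pics/t5.png

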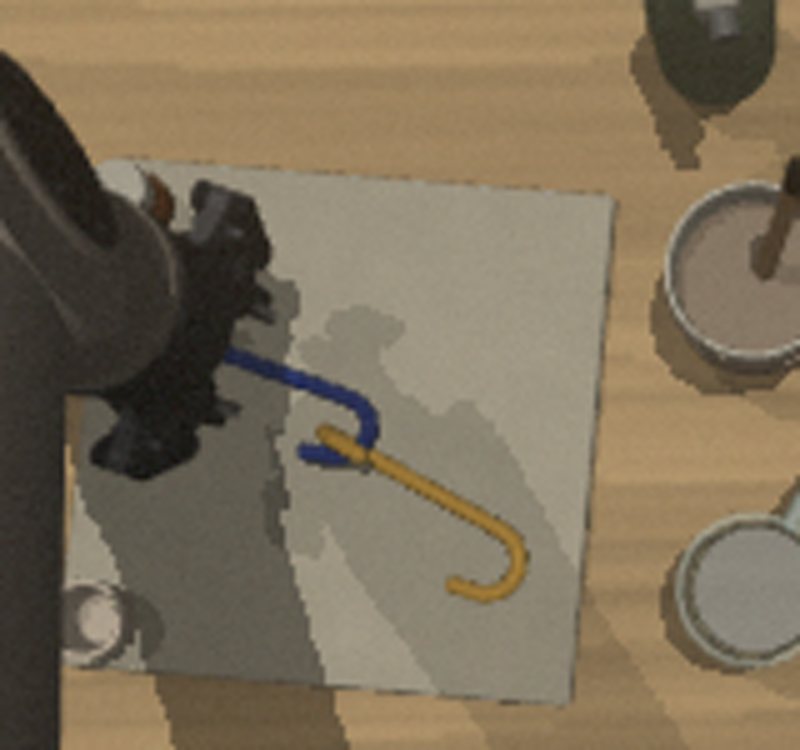

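>>> apply_moves --moves "0 0 0 0.2 0 0 0; 0 0 0 0.15 0 0 0; 0 0 0 0.07 0 0 0; 0 0 0 0.03 0 0 0; 0 0 0 0 0 0 0; 0 0 0 0 0 0 0"

```text
t: 11.3
eef_pos: [0.5424, 0.2578, 0.0165]
tool_rot: [0.001, 0.178, 0.984, 0.001]
contact_force: [-0.2, -0.2, 0.2]
gripper_width: 0.499
```

Run:
```python
from plan import *
for k in range(4):
    s=imaging.read_camera("scene");o=bot.get_obs();print(np.round(o['eef_pos'],4),np.round(o['contact_force'],1))
save(s['image'],'s6',(240,110,370,210),6)
```

```text
[0.5425 0.2578 0.0165] [0.6 0.  0.1]
[0.5424 0.2578 0.0164] [-0.4  0.2  0.4]
[0.5422 0.2577 0.0162] [-0.3  0.9  0.8]
[0.5421 0.2577 0.0161] [0.3 0.8 0. ]
```

View pics/s6.png

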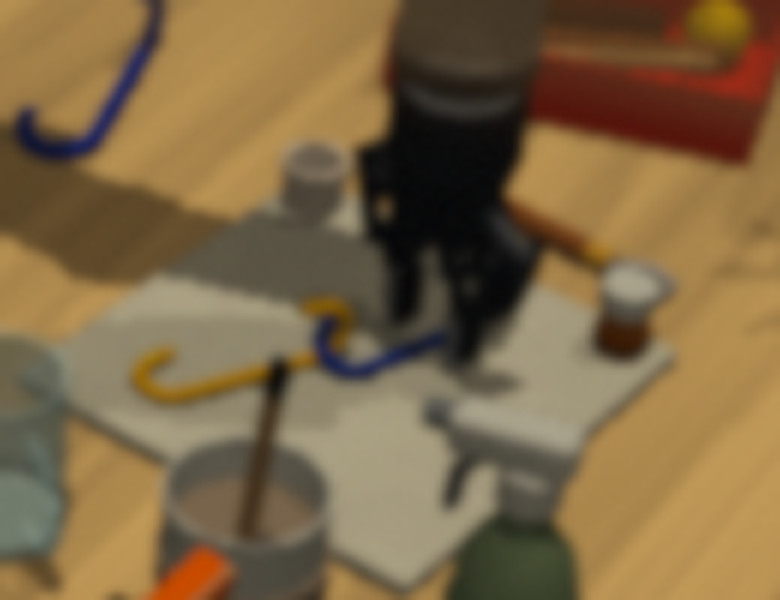

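>>> apply_moves --moves "0 0 0 0.02 0 0 0; 0 0 0 0 0 0 0; 1 0 0 0 0 0 0; 1 0 0 0 0 0 0; 1 0 0 0 0 0 0; 1 0 0 0 0 0 0; 1 0 0 0 0 0 0; 1 0 0 0 0 0 0; 1 0 0 0 0 0 0; 1 0 0 0 0 0 0" --force 50

```text
t: 12.33
eef_pos: [0.5415, 0.2573, 0.0128]
tool_rot: [0.0, 0.178, 0.984, 0.0]
contact_force: [-0.2, 0.4, 1.3]
gripper_width: 0.072
```

Run:
```python
from plan import *
for k in range(2):
    s=imaging.read_camera("scene");t=imaging.read_camera("top");o=bot.get_obs();print(np.round(o['eef_pos'],4),np.round(o['contact_force'],1),o['gripper_width']*85)
save(s['image'],'s7',(240,110,370,210),6);save(t['image'],'t7',(100,100,260,250),5)
p,R=pose();M=R.as_matrix()
for n,v in(('up',[0,0,1]),('yel -x',[-np.cos(np.radians(59.8)),-np.sin(np.radians(59.8)),0])): print(n,np.round(M.T@np.array(v),3))
```

```text
[0.5415 0.2573 0.0128] [ 0.1 -0.2  1.8] 6.365116964576826
[0.5415 0.2573 0.0128] [-1.1 -1.3  2.3] 6.75188925657894
up [-0.  0. -1.]
yel -x [ 0.168 -0.986 -0.   ]
```

View pics/t7.png

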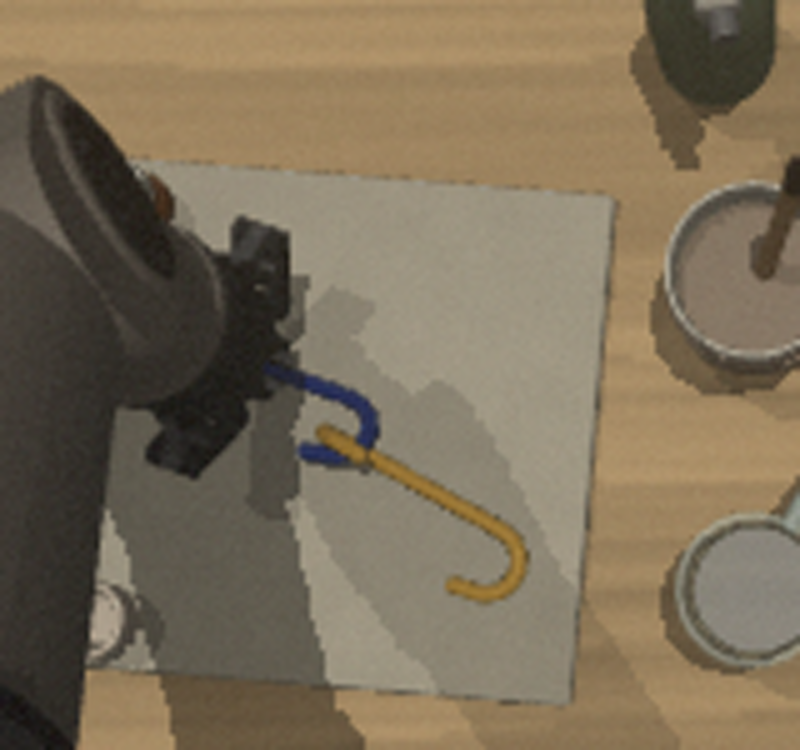

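>>> apply_moves --moves "1 0 0 -0.025 0 0 0; 1 0 0 -0.025 0 0 0; 1 0 0 0 0 0 0; 1 0 0 0 0 0 0"

```text
t: 12.87
eef_pos: [0.5415, 0.2574, 0.0188]
tool_rot: [0.0, 0.178, 0.984, 0.0]
contact_force: [0.3, -0.3, -0.6]
gripper_width: 0.076
```

Run:
```python
from plan import *
s=imaging.read_camera("scene");t=imaging.read_camera("top");o=bot.get_obs();print(np.round(o['eef_pos'],4),np.round(o['contact_force'],1),o['gripper_width']*85)
im=np.vstack([cv2.resize(t['image'][150:230,120:220],None,fx=5,fy=5,interpolation=2),cv2.resize(s['image'][145:185,250:350],None,fx=5,fy=5,interpolation=2)])
save(im,'c8')
p,R=pose();S=plan(p,149.8,3)
plan(S[0]+[-.0124,-.0252,0],149.8,6,start=S)
```

```text
[0.5414 0.2573 0.0186] [-0.1  0.  -0.3] 6.787431640713697
from [0.5414 0.2573 0.0186] n= 3 (min 3 ) row: [-0.0, 0.0, -0.0, -0.0, -0.0, 0.806] max step mm 0.0
from [0.5414 0.2573 0.0186] n= 6 (min 1 ) row: [-0.003, -0.039, -0.0, 0.0, 0.0, 0.0] max step mm 4.7
```

View pics/c8.png

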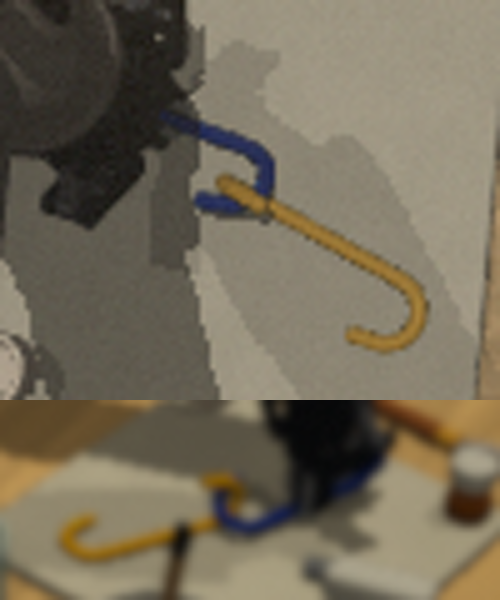

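>>> apply_moves --moves "1 0 0 0 0 0 0.8; 1 0 0 0 0 0 0.8; 1 0 0 0 0 0 0.8; 1 -0.003 -0.039 0 0 0 0; 1 -0.003 -0.039 0 0 0 0; 1 -0.003 -0.039 0 0 0 0; 1 -0.003 -0.039 0 0 0 0; 1 -0.003 -0.039 0 0 0 0; 1 -0.003 -0.039 0 0 0 0; 1 0 0 0 0 0 0; 1 0 0 0 0 0 0"

```text
t: 13.88
eef_pos: [0.5292, 0.2316, 0.0187]
tool_rot: [0.0, 0.26, 0.966, 0.0]
contact_force: [-1.0, 1.3, -0.3]
gripper_width: 0.076
```

Run:
```python
from plan import *
s=imaging.read_camera("scene");t=imaging.read_camera("top");o=bot.get_obs();print(np.round(o['eef_pos'],4),np.round(o['contact_force'],1),o['gripper_width']*85)
im=np.vstack([cv2.resize(t['image'][150:230,120:220],None,fx=5,fy=5,interpolation=2),cv2.resize(s['image'][145:185,250:350],None,fx=5,fy=5,interpolation=2)])
save(im,'c9')
```

```text
[0.5294 0.2323 0.0188] [-0.2 -0.3 -0.7] 6.673510844663482
```

View pics/c9.png

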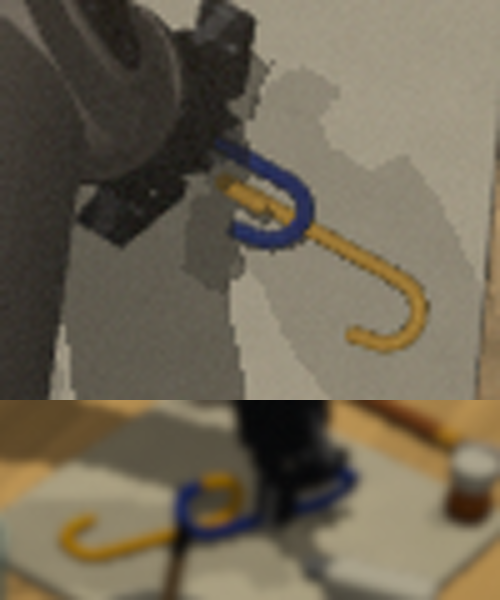

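Top view: the yellow hook hasn't moved, and the blue bend now sits clear behind the yellow tip with the two mouths lined up. I'm lifting straight up.

>>> apply_moves --moves "1 0 0 -0.08 0 0 0; 1 0 0 -0.08 0 0 0; 1 0 0 -0.08 0 0 0; 1 0 0 -0.08 0 0 0; 1 0 0 -0.08 0 0 0; 1 0 0 -0.08 0 0 0; 1 0 0 -0.08 0 0 0; 1 0 0 -0.08 0 0 0; 1 0 0 0 0 0 0"

```text
t: 14.73
eef_pos: [0.5305, 0.2325, 0.0978]
tool_rot: [0.001, 0.26, 0.966, 0.001]
contact_force: [0.5, 0.2, -1.2]
gripper_width: 0.075
```

Run:
```python
from plan import *
s=imaging.read_camera("scene");t=imaging.read_camera("top");o=bot.get_obs();print(np.round(o['eef_pos'],4),np.round(o['contact_force'],1),o['gripper_width']*85)
im=np.vstack([cv2.resize(t['image'][150:230,120:220],None,fx=5,fy=5,interpolation=2),cv2.resize(s['image'][115:185,250:350],None,fx=5,fy=5,interpolation=2)])[:800]
save(im[:,:],'c10',scale=.8)
```

```text
[0.5294 0.2321 0.0959] [-0.2 -0.6 -1.7] 6.6802794858683665
```

View pics/c10.png

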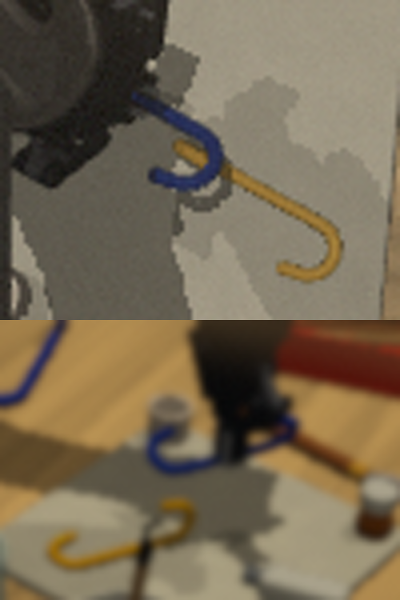

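Run:
```python
from plan import *
p,R=pose()
s=plan([p[0],p[1],.29],149.8,6)
s=plan([.531,-.2065,.26],89.8,16,start=s)
s=plan([.531,-.2065,.06],89.8,6,start=s)
```

```text
from [0.5294 0.2321 0.0959] n= 6 (min 6 ) row: [-0.0, 0.0, -0.27, 0.002, 0.001, 0.003] max step mm 32.4
from [0.5294 0.2321 0.29  ] n= 16 (min 16 ) row: [-0.204, -0.125, 0.016, 0.0, 0.0, 0.938] max step mm 28.8
from [ 0.531  -0.2065  0.26  ] n= 6 (min 6 ) row: [0.0, 0.0, 0.278, 0.0, 0.0, 0.0] max step mm 33.3
```

>>> apply_moves --moves "1 0 0 -0.27 0 0 0; 1 0 0 -0.27 0 0 0; 1 0 0 -0.27 0 0 0; 1 0 0 -0.27 0 0 0; 1 0 0 -0.27 0 0 0; 1 0 0 -0.27 0 0 0; 1 -0.204 -0.125 0 0 0 0.938; 1 -0.204 -0.125 0 0 0 0.938; 1 -0.204 -0.125 0 0 0 0.938; 1 -0.204 -0.125 0 0 0 0.938; 1 -0.204 -0.125 0 0 0 0.938; 1 -0.204 -0.125 0 0 0 0.938"

```text
t: 15.83
eef_pos: [0.585, 0.0688, 0.2889]
tool_rot: [-0.0, 0.445, 0.896, -0.001]
contact_force: [-0.1, 0.7, -0.7]
gripper_width: 0.076
```

>>> apply_moves --moves "1 -0.204 -0.125 0 0 0 0.938; 1 -0.204 -0.125 0 0 0 0.938; 1 -0.204 -0.125 0 0 0 0.938; 1 -0.204 -0.125 0 0 0 0.938; 1 -0.204 -0.125 0 0 0 0.938; 1 -0.204 -0.125 0 0 0 0.938; 1 -0.204 -0.125 0 0 0 0.938; 1 -0.204 -0.125 0 0 0 0.938; 1 -0.204 -0.125 0 0 0 0.938; 1 -0.204 -0.125 0 0 0 0.938; 1 0 0 0 0 0 0; 1 0 0 0 0 0 0"

```text
t: 16.83
eef_pos: [0.5297, -0.2086, 0.2893]
tool_rot: [-0.0, 0.709, 0.705, -0.0]
contact_force: [0.7, 0.9, -0.8]
gripper_width: 0.079
```

Run:
```python
from plan import *
s=imaging.read_camera("scene");t=imaging.read_camera("top");o=bot.get_obs();print(np.round(o['eef_pos'],4),np.round(o['contact_force'],1),o['gripper_width']*85)
save(s['image'],'s11',(145,100,305,290),3);save(t['image'],'t11',(270,90,430,250),4)
plan([.531,-.2065,.06],89.8,7)
```

```text
[ 0.5313 -0.2057  0.2892] [-0.4  0.4 -0.6] 6.42032008171595
from [ 0.5313 -0.2057  0.2892] n= 7 (min 7 ) row: [-0.001, -0.0, 0.273, -0.002, -0.002, 0.005] max step mm 32.7
```

View pics/s11.png

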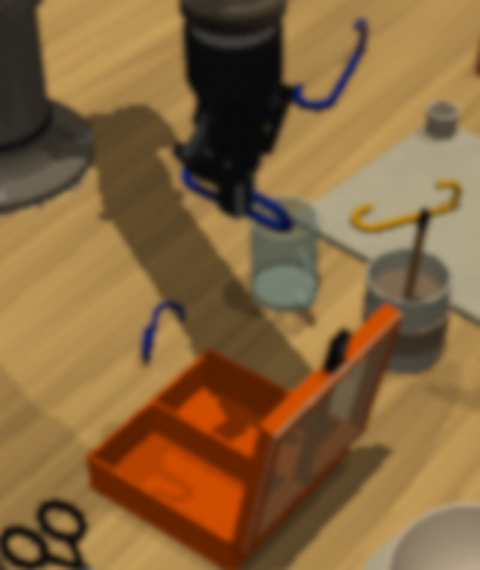

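View pics/t11.png

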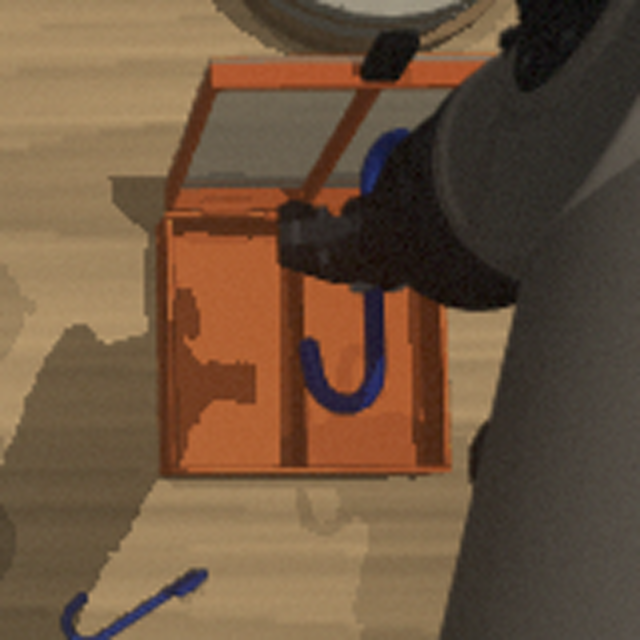

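>>> apply_moves --moves "1 0 0 0.273 0 0 0; 1 0 0 0.273 0 0 0; 1 0 0 0.273 0 0 0; 1 0 0 0.273 0 0 0; 1 0 0 0.273 0 0 0; 1 0 0 0.273 0 0 0; 1 0 0 0.2 0 0 0; 1 0 0 0 0 0 0; 1 0 0 0 0 0 0"

```text
t: 17.68
eef_pos: [0.5308, -0.2053, 0.0683]
tool_rot: [-0.001, 0.707, 0.707, -0.001]
contact_force: [0.9, -0.4, -0.5]
gripper_width: 0.08
```

Run:
```python
from plan import *
s=imaging.read_camera("scene");t=imaging.read_camera("top");o=bot.get_obs();print(np.round(o['eef_pos'],4),np.round(o['contact_force'],1),o['gripper_width']*85)
save(s['image'],'s12',(145,130,305,290),4);save(t['image'],'t12',(270,90,430,250),4)
plan([.531,-.2065,.0075],89.8,6)
```

```text
[ 0.5325 -0.2066  0.0707] [-0.2  0.2 -0.1] 6.471054468748341
from [ 0.5325 -0.2066  0.0707] n= 6 (min 2 ) row: [0.0, -0.002, 0.088, 0.005, 0.001, 0.005] max step mm 10.5
```

View pics/s12.png

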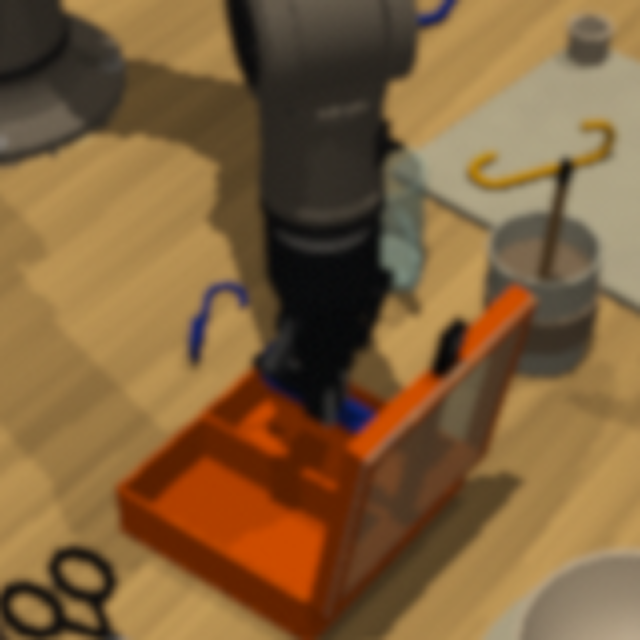

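View pics/t12.png

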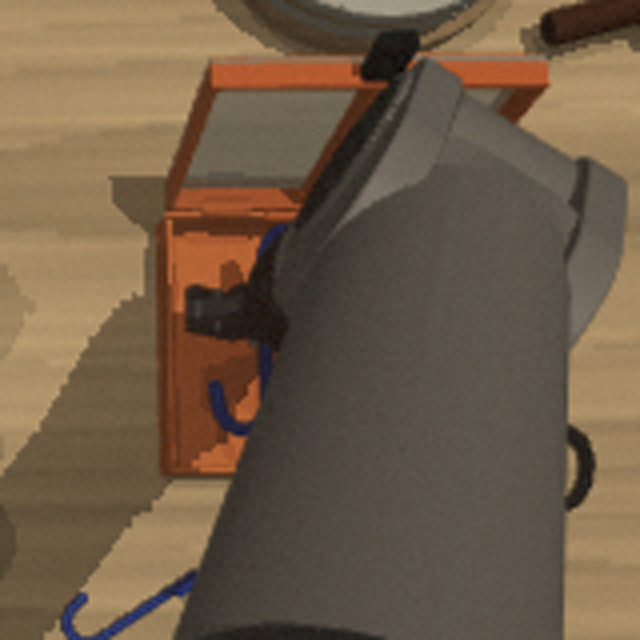

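>>> apply_moves --moves "1 0 -0.002 0.088 0 0 0; 1 0 -0.002 0.088 0 0 0; 1 0 -0.002 0.088 0 0 0; 1 0 -0.002 0.088 0 0 0; 1 0 -0.002 0.088 0 0 0; 1 0 0 0.085 0 0 0; 1 0 0 0 0 0 0; 1 0 0 0 0 0 0"

```text
t: 18.45
eef_pos: [0.5295, -0.2068, 0.0053]
tool_rot: [-0.0, 0.708, 0.706, -0.0]
contact_force: [0.4, 1.0, -0.8]
gripper_width: 0.074
```

Run:
```python
from plan import *
for k in range(2):
    s=imaging.read_camera("scene");o=bot.get_obs();print(np.round(o['eef_pos'],4),np.round(o['contact_force'],1),o['gripper_width']*85)
```

```text
[ 0.5296 -0.2069  0.0056] [ 0.9  0.6 -0.3] 6.166763848533053
[ 0.5296 -0.2068  0.0057] [ 0.1  0.4 -0.3] 6.810385007341757
```

Down to 5.6 mm with no contact force yet. Releasing, then retreating up.

>>> apply_moves --moves "0.5 0 0 0 0 0 0; 0.5 0 0 0 0 0 0; 0.5 0 0 0 0 0 0; 0.5 0 0 0 0 0 0; 0.5 0 0 -0.1 0 0 0; 0.5 0 0 -0.2 0 0 0; 0.5 0 0 -0.28 0 0 0; 0.5 0 0 -0.28 0 0 0; 0.5 0 0 -0.28 0 0 0; 0.5 0 0 -0.28 0 0 0; 0.5 0 0 -0.28 0 0 0; 0.5 0 0 -0.28 0 0 0"

```text
t: 19.55
eef_pos: [0.5293, -0.2069, 0.2466]
tool_rot: [0.0, 0.708, 0.706, 0.0]
contact_force: [0.8, -0.2, 0.4]
gripper_width: 0.252
```

Run:
```python
from plan import *
s=imaging.read_camera("scene");t=imaging.read_camera("top");o=bot.get_obs();print(np.round(o['eef_pos'],4),np.round(o['contact_force'],1),o['gripper_width']*85)
save(s['image'],'s13',(145,130,305,290),4);save(t['image'],'t13',(100,90,430,250),2.4)
import pickle;pickle.dump((s,t),open('cams2.pkl','wb'))
from fit import fit
print(fit([t],'y',[.4776,.1729,np.radians(60),0],[(160,178,210,230)],[0,1,2]), 'yaw deg first')
```

```text
[ 0.5326 -0.2085  0.2505] [ 0.9 -0.6 -0.1] 20.907365616217966
(array([0.47745856, 0.17272171, 1.04446184, 0.        ]), np.float64(0.017969974711902974)) yaw deg first
```

View pics/s13.png

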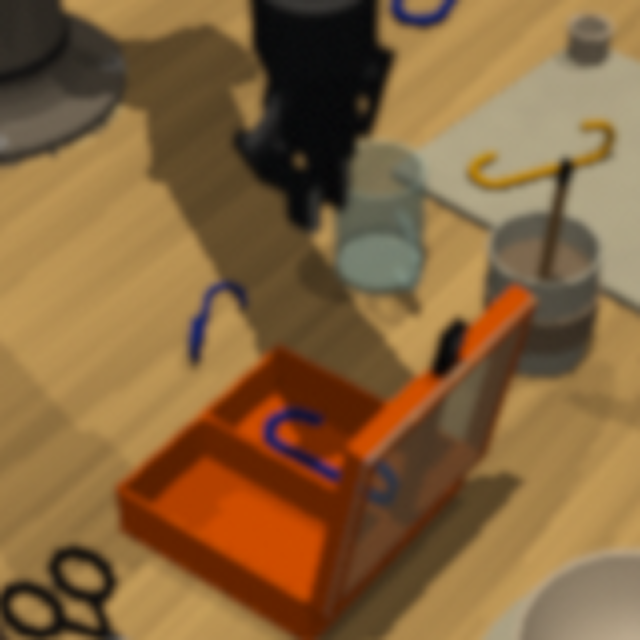

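View pics/t13.png

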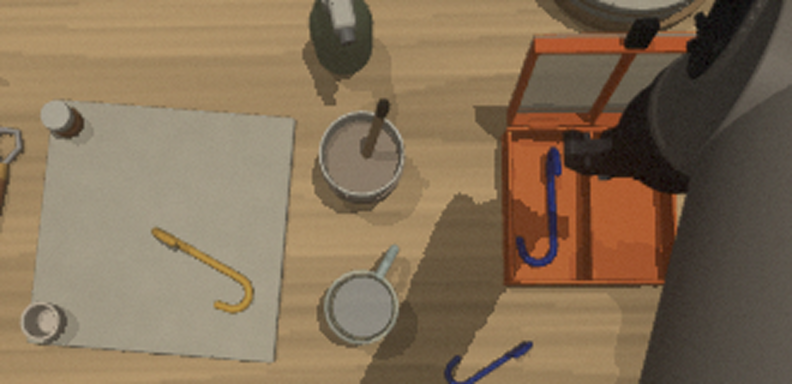

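Run:
```python
from plan import *
s=plan([.531,-.2065,.29],89.8,1,start=(np.array([.531,-.2065,.250]),tgt(89.8)))
s=plan([.4775,.1727,.29],149.8,16,start=s)
s=plan([.4775,.1727,.07],149.8,7,start=s)
```

```text
from [ 0.531  -0.2065  0.25  ] n= 1 (min 2 ) row: [0.0, 0.0, -0.333, 0.0, 0.0, 0.0] max step mm 40.0
from [ 0.531  -0.2065  0.29  ] n= 16 (min 16 ) row: [0.196, 0.071, -0.0, 0.0, 0.0, -0.938] max step mm 25.1
from [0.4775 0.1727 0.29  ] n= 7 (min 6 ) row: [-0.0, 0.0, 0.262, 0.0, 0.0, 0.0] max step mm 31.4
```

>>> apply_moves --moves "0.3 0 0 -0.333 0 0 0; 0.3 0.196 0.071 0 0 0 -0.938; 0.3 0.196 0.071 0 0 0 -0.938; 0.3 0.196 0.071 0 0 0 -0.938; 0.3 0.196 0.071 0 0 0 -0.938; 0.3 0.196 0.071 0 0 0 -0.938; 0.3 0.196 0.071 0 0 0 -0.938; 0.3 0.196 0.071 0 0 0 -0.938; 0.3 0.196 0.071 0 0 0 -0.938; 0.3 0.196 0.071 0 0 0 -0.938; 0.3 0.196 0.071 0 0 0 -0.938; 0.3 0.196 0.071 0 0 0 -0.938"

```text
t: 20.65
eef_pos: [0.5354, 0.0635, 0.284]
tool_rot: [0.0, 0.412, 0.911, -0.0]
contact_force: [0.1, 0.5, 0.3]
gripper_width: 0.347
```

>>> apply_moves --moves "0.3 0.196 0.071 0 0 0 -0.938; 0.3 0.196 0.071 0 0 0 -0.938; 0.3 0.196 0.071 0 0 0 -0.938; 0.3 0.196 0.071 0 0 0 -0.938; 0.3 0.196 0.071 0 0 0 -0.938; 0.3 0 0 0.262 0 0 0; 0.3 0 0 0.262 0 0 0; 0.3 0 0 0.262 0 0 0; 0.3 0 0 0.262 0 0 0; 0.3 0 0 0.262 0 0 0; 0.3 0 0 0.262 0 0 0; 0.3 0 0 0.262 0 0 0"

```text
t: 21.65
eef_pos: [0.476, 0.1715, 0.0628]
tool_rot: [0.0, 0.26, 0.966, 0.0]
contact_force: [-0.0, 0.6, 0.4]
gripper_width: 0.351
```

>>> apply_moves --moves "0.3 0 0 0 0 0 0; 0.3 0 0 0 0 0 0"

```text
t: 21.82
eef_pos: [0.475, 0.1709, 0.0632]
tool_rot: [-0.001, 0.26, 0.966, -0.001]
contact_force: [0.4, -0.8, 1.1]
gripper_width: 0.356
```

Run:
```python
from plan import *
s=imaging.read_camera("scene");t=imaging.read_camera("top")
for k in range(3): imaging.read_camera("top")
o=bot.get_obs();print(np.round(o['eef_pos'],4),np.round(o['contact_force'],1),o['gripper_width']*85)
save(s['image'],'s14',(240,110,370,210),5);save(t['image'],'t14',(100,100,260,250),4)
plan([.4775,.1727,.0135],149.8,4)
```

```text
[0.4775 0.1723 0.0658] [-0.4 -0.  -0.7] 29.957386313335608
from [0.4775 0.1723 0.0658] n= 4 (min 2 ) row: [0.001, 0.0, 0.109, 0.011, 0.007, 0.005] max step mm 13.1
```

View pics/s14.png

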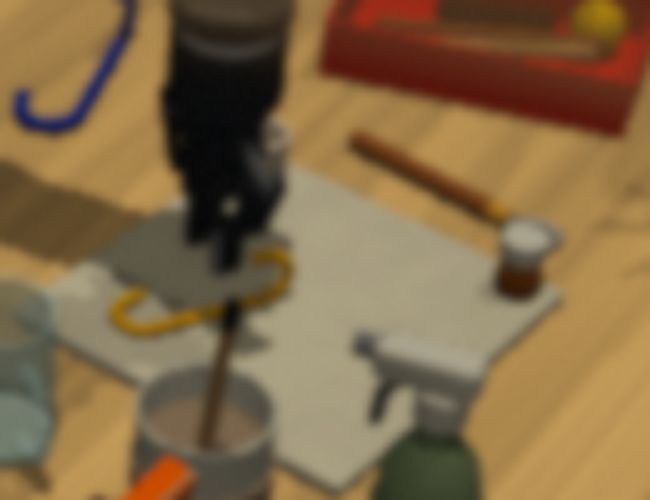

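View pics/t14.png

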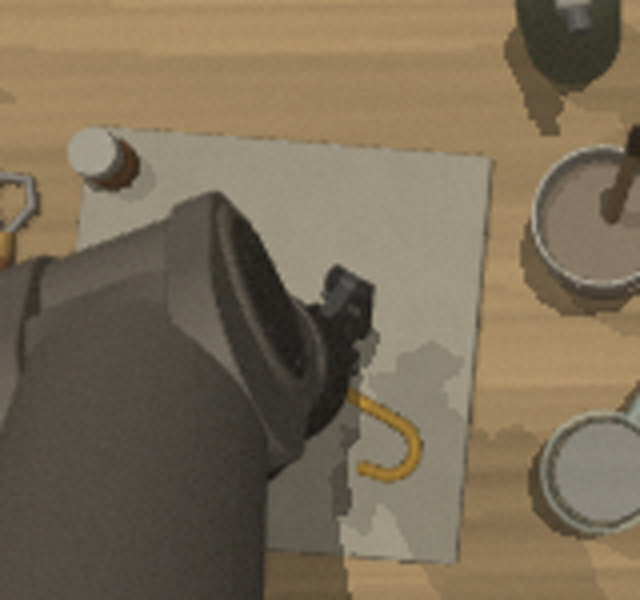

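>>> apply_moves --moves "0.3 0 0 0.15 0 0 0; 0.3 0 0 0.13 0 0 0; 0.3 0 0 0.09 0 0 0; 0.3 0 0 0.05 0 0 0; 0.3 0 0 0 0 0 0; 0.3 0 0 0 0 0 0; 0.3 0 0 0 0 0 0; 0.3 0 0 0 0 0 0"

```text
t: 22.73
eef_pos: [0.4767, 0.1719, 0.0141]
tool_rot: [0.0, 0.26, 0.966, 0.0]
contact_force: [0.4, 0.8, -0.1]
gripper_width: 0.345
```

Run:
```python
from plan import *
for k in range(3):
    s=imaging.read_camera("scene");o=bot.get_obs();print(np.round(o['eef_pos'],4),np.round(o['contact_force'],1),o['gripper_width']*85)
save(s['image'],'s15',(240,110,370,210),5)
plan([.4775,.1727,.0135],149.8,4)
```

```text
[0.4767 0.172  0.014 ] [ 1.1 -0.   0.5] 30.270982039636028
[0.4766 0.1719 0.0139] [0.3 0.2 0.7] 29.934298054066492
[0.4765 0.1719 0.0138] [-0.9 -0.4  0. ] 29.917167974074292
from [0.4765 0.1719 0.0138] n= 4 (min 1 ) row: [-0.001, 0.003, 0.001, 0.002, 0.001, 0.005] max step mm 0.3
```

View pics/s15.png

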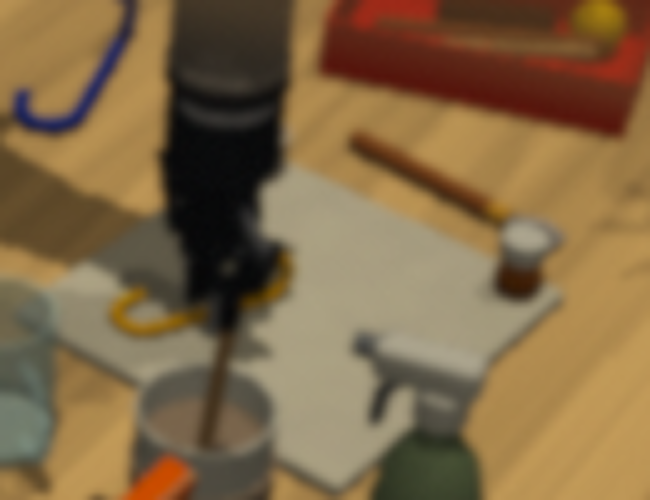

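>>> apply_moves --moves "1 0 0 0 0 0 0; 1 0 0 0 0 0 0; 1 0 0 0 0 0 0; 1 0 0 0 0 0 0; 1 0 0 0 0 0 0; 1 0 0 0 0 0 0; 1 0 0 0 0 0 0; 1 0 0 -0.08 0 0 0; 1 0 0 -0.15 0 0 0; 1 0 0 -0.2 0 0 0; 1 0 0 0 0 0 0" --force 50

```text
t: 23.8
eef_pos: [0.4784, 0.1725, 0.0686]
tool_rot: [0.002, 0.26, 0.966, 0.002]
contact_force: [1.6, 0.7, 0.3]
gripper_width: 0.078
```

Run:
```python
from plan import *
s=imaging.read_camera("scene");t=imaging.read_camera("top");o=bot.get_obs();print(np.round(o['eef_pos'],4),np.round(o['contact_force'],1),o['gripper_width']*85)
im=np.vstack([cv2.resize(t['image'][150:230,120:220],None,fx=4,fy=4,interpolation=2),cv2.resize(s['image'][115:185,250:350],None,fx=4,fy=4,interpolation=2)])
save(im,'c16')
S=plan([.4775,.1727,.29],149.8,6,start=(np.array([.4775,.1727,.065]),tgt(149.8)))
# hook yellow to -y compartment centre -.2825, shank -10mm
S=plan([.530,-.2925,.29],89.8,18,start=S)
print(S)
```

```text
[0.4768 0.1721 0.0659] [-0.9 -0.3 -1.7] 6.45890105729043
from [0.4775 0.1727 0.065 ] n= 6 (min 6 ) row: [-0.0, 0.0, -0.312, 0.0, 0.0, 0.0] max step mm 37.5
from [0.4775 0.1727 0.29  ] n= 18 (min 16 ) row: [-0.206, -0.096, -0.0, 0.0, 0.0, 0.833] max step mm 27.2
(array([ 0.53  , -0.2925,  0.29  ]), Rotation.from_matrix(array([[ 0.00349065,  0.99999391,  0.        ],
                            [ 0.99999391, -0.00349065,  0.        ],
                            [ 0.        ,  0.        , -1.        ]])))
```

View pics/c16.png

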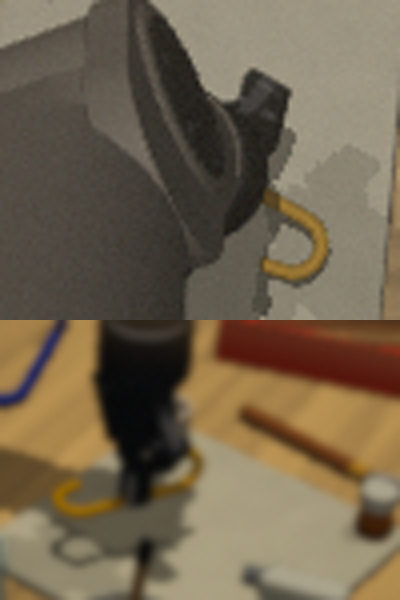

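>>> apply_moves --moves "1 0 0 -0.312 0 0 0; 1 0 0 -0.312 0 0 0; 1 0 0 -0.312 0 0 0; 1 0 0 -0.312 0 0 0; 1 0 0 -0.312 0 0 0; 1 0 0 -0.312 0 0 0; 1 -0.206 -0.096 0 0 0 0.833; 1 -0.206 -0.096 0 0 0 0.833; 1 -0.206 -0.096 0 0 0 0.833; 1 -0.206 -0.096 0 0 0 0.833; 1 -0.206 -0.096 0 0 0 0.833; 1 -0.206 -0.096 0 0 0 0.833"

```text
t: 24.9
eef_pos: [0.5489, 0.025, 0.2884]
tool_rot: [-0.001, 0.425, 0.905, -0.001]
contact_force: [-0.2, 0.4, -1.3]
gripper_width: 0.073
```

>>> apply_moves --moves "1 -0.206 -0.096 0 0 0 0.833; 1 -0.206 -0.096 0 0 0 0.833; 1 -0.206 -0.096 0 0 0 0.833; 1 -0.206 -0.096 0 0 0 0.833; 1 -0.206 -0.096 0 0 0 0.833; 1 -0.206 -0.096 0 0 0 0.833; 1 -0.206 -0.096 0 0 0 0.833; 1 -0.206 -0.096 0 0 0 0.833; 1 -0.206 -0.096 0 0 0 0.833; 1 -0.206 -0.096 0 0 0 0.833; 1 -0.206 -0.096 0 0 0 0.833; 1 -0.206 -0.096 0 0 0 0.833"

```text
t: 25.9
eef_pos: [0.529, -0.2949, 0.2882]
tool_rot: [-0.001, 0.709, 0.706, -0.001]
contact_force: [0.7, -0.3, -0.1]
gripper_width: 0.074
```

>>> apply_moves --moves "1 0 0 0.25 0 0 0; 1 0 0 0.25 0 0 0; 1 0 0 0.25 0 0 0; 1 0 0 0.25 0 0 0; 1 0 0 0.25 0 0 0; 1 0 0 0.25 0 0 0; 1 0 0 0.25 0 0 0; 1 0 0 0 0 0 0; 1 0 0 0 0 0 0; 1 0 0 0 0 0 0"

```text
t: 26.73
eef_pos: [0.5302, -0.2946, 0.0805]
tool_rot: [0.0, 0.708, 0.706, -0.0]
contact_force: [0.2, -0.6, -0.1]
gripper_width: 0.074
```

Run:
```python
from plan import *
s=imaging.read_camera("scene");t=imaging.read_camera("top");imaging.read_camera("top");o=bot.get_obs();print(np.round(o['eef_pos'],4),np.round(o['contact_force'],1),o['gripper_width']*85)
save(s['image'],'s17',(145,130,305,290),4);save(t['image'],'t17',(270,90,430,250),4)
plan([.530,-.2925,.0075],89.8,7)
```

```text
[ 0.531  -0.2947  0.0816] [ 0.1  0.9 -0.9] 6.405809656488946
from [ 0.531  -0.2947  0.0816] n= 7 (min 2 ) row: [0.003, -0.001, 0.088, 0.006, 0.002, 0.004] max step mm 10.6
```

View pics/s17.png

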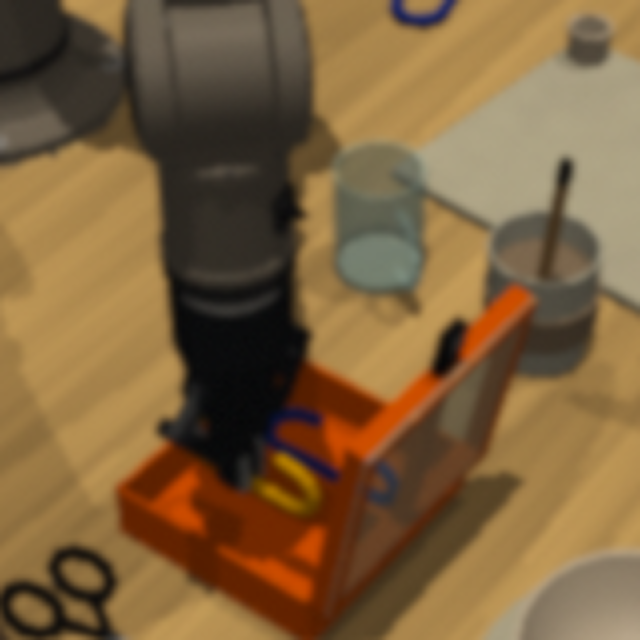

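View pics/t17.png

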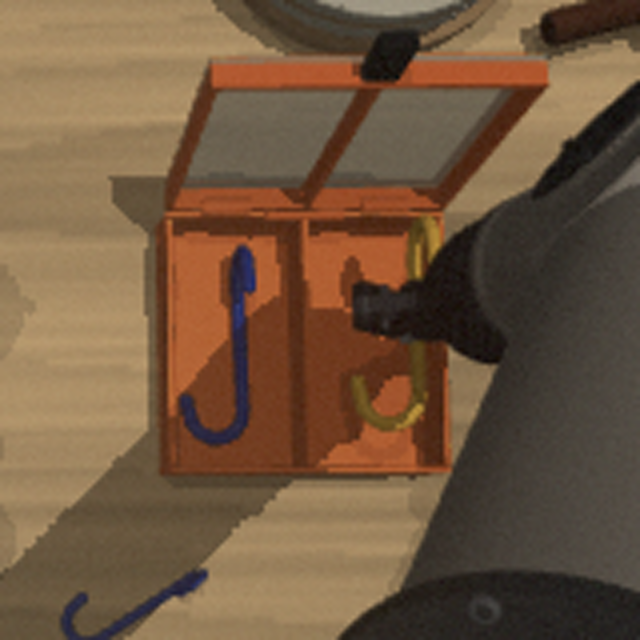

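>>> apply_moves --moves "1 0.01 0 0 0 0 0; 1 0.01 0 0.09 0 0 0; 1 0.01 0 0.09 0 0 0; 1 0.01 0 0.09 0 0 0; 1 0 0 0.09 0 0 0; 1 0 0 0.09 0 0 0; 1 0 0 0.09 0 0 0; 1 0 0 0.07 0 0 0; 1 0 0 0 0 0 0; 1 0 0 0 0 0 0; 1 0 0 0 0 0 0"

```text
t: 27.8
eef_pos: [0.5297, -0.2894, 0.0059]
tool_rot: [-0.0, 0.708, 0.706, -0.0]
contact_force: [-0.1, -0.7, 0.3]
gripper_width: 0.077
```

Run:
```python
from plan import *
for k in range(2):
    s=imaging.read_camera("scene");o=bot.get_obs();print(np.round(o['eef_pos'],4),np.round(o['contact_force'],1),o['gripper_width']*85)
```

```text
[ 0.5298 -0.2893  0.0061] [ 0.5  0.1 -0.2] 6.4461610063452275
[ 0.5298 -0.2893  0.0062] [ 0.4  0.6 -0. ] 6.552790679268471
```

>>> apply_moves --moves "0.5 0 0 0 0 0 0; 0.5 0 0 0 0 0 0; 0.5 0 0 0 0 0 0; 0.5 0 0 0 0 0 0; 0.5 0 0 -0.1 0 0 0; 0.5 0 0 -0.2 0 0 0; 0.5 0 0 -0.28 0 0 0; 0.5 0 0 -0.28 0 0 0; 0.5 0 0 -0.28 0 0 0; 0.5 0 0 -0.28 0 0 0; 0.5 0 0 -0.28 0 0 0; 0.5 0 0 -0.28 0 0 0"

```text
t: 28.9
eef_pos: [0.5293, -0.2894, 0.2467]
tool_rot: [0.0, 0.708, 0.706, 0.0]
contact_force: [1.1, -0.7, -0.5]
gripper_width: 0.248
```

>>> apply_moves --moves "0.5 0 0 -0.28 0 0 0; 0.5 0 0 0 0 0 0; 0.5 0 0 0 0 0 0"

```text
t: 29.15
eef_pos: [0.5306, -0.2901, 0.2806]
tool_rot: [0.002, 0.708, 0.706, 0.001]
contact_force: [-0.6, 0.6, -0.5]
gripper_width: 0.25
```

Run:
```python
from plan import *
s=imaging.read_camera("scene");t=imaging.read_camera("top");o=bot.get_obs();print(np.round(o['eef_pos'],4),np.round(o['contact_force'],1),o['gripper_width']*85)
save(s['image'],'s18',(145,130,305,290),4);save(t['image'],'t18',(270,90,430,250),4)
for n in ('case_tab','hook_yellow_mid','hook_blue_mid'):
    a=nets.spot_point(s,n);b=nets.spot_point(t,n)
    f=lambda L:[(np.round(x['location']).astype(int).tolist(),round(x['score'],2)) for x in L[:4]]
    print(n,f(a),f(b))
```

```text
[ 0.5293 -0.2889  0.2774] [-1.1  0.4 -1.2] 21.037534707746754
case_tab [([257, 213], 0.64)] [([370, 102], 0.79), ([406, 183], 0.46)]
hook_yellow_mid [([209, 266], 0.52), ([238, 249], 0.51)] [([363, 177], 0.61), ([167, 183], 0.17)]
hook_blue_mid [([194, 212], 0.66), ([260, 125], 0.57), ([226, 247], 0.44)] [([105, 290], 0.74), ([332, 177], 0.49)]
```

View pics/s18.png

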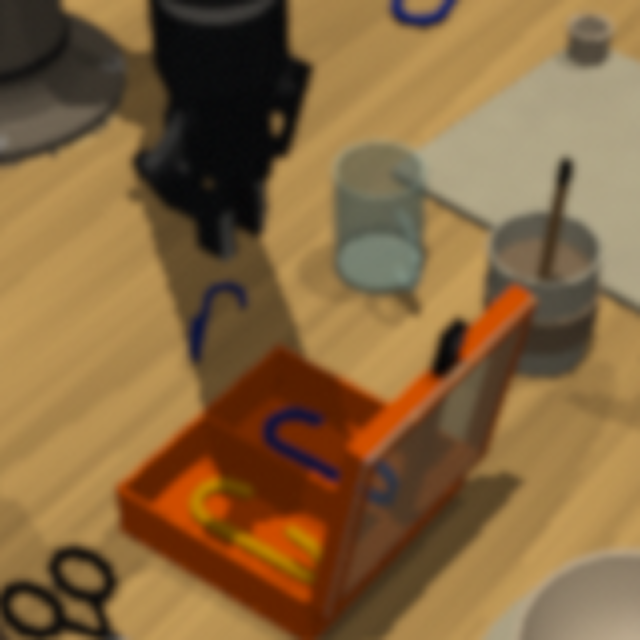

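View pics/t18.png

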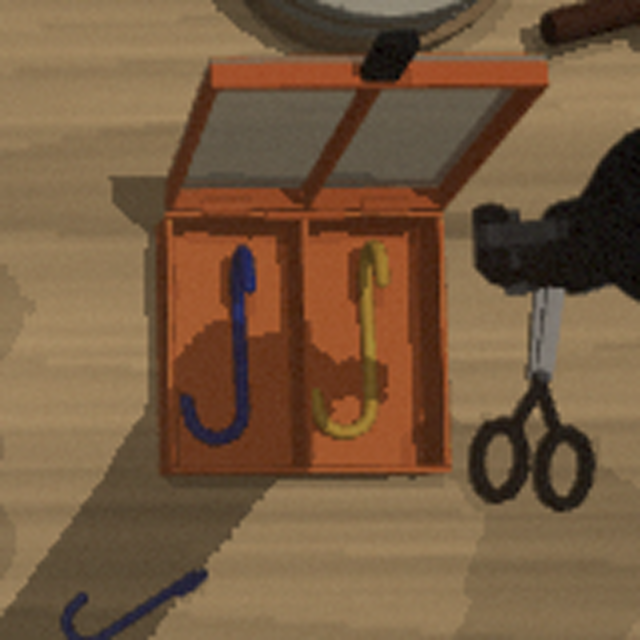

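Run:
```python
from plan import *
p,R=pose();print(p)
s=plan([.656,-.240,.305],90,5)
s=plan([.656,-.240,.212],90,4,start=s)
H=np.array([.6115,.045]);r=.189
tip0=np.array([.656,.231])
r0=tip0-H;R_=np.hypot(*r0);a0=np.arctan2(r0[1],-r0[0]);a1=.037-.012;print(R_,a0)
prev=r0
for k in range(1,25):
    a=a0+(a1-a0)*k/24;rr=R_+(.1885-R_)*k/24;v=rr*np.array([-np.cos(a),np.sin(a)]);d=v-prev;prev=v
    print(k,np.round([d[0]/.12,-d[1]/.12],3).tolist(),end='; ')
print(prev+H)
```

```text
[ 0.52943801 -0.28909534  0.27672121]
from [ 0.5294 -0.2891  0.2767] n= 5 (min 4 ) row: [0.082, 0.211, -0.047, -0.005, -0.001, -0.005] max step mm 27.7
from [ 0.656 -0.24   0.305] n= 4 (min 3 ) row: [0.0, 0.0, 0.194, 0.0, 0.0, 0.0] max step mm 23.2
0.1912491830047909 1.8056294914879236
1 [-0.116, -0.022]; 2 [-0.117, -0.014]; 3 [-0.118, -0.005]; 4 [-0.118, 0.004]; 5 [-0.117, 0.013]; 6 [-0.116, 0.021]; 7 [-0.114, 0.03]; 8 [-0.111, 0.038]; 9 [-0.108, 0.046]; 10 [-0.104, 0.054]; 11 [-0.1, 0.062]; 12 [-0.095, 0.069]; 13 [-0.09, 0.076]; 14 [-0.084, 0.082]; 15 [-0.077, 0.088]; 16 [-0.071, 0.093]; 17 [-0.063, 0.098]; 18 [-0.056, 0.103]; 19 [-0.048, 0.107]; 20 [-0.04, 0.11]; 21 [-0.032, 0.112]; 22 [-0.023, 0.114]; 23 [-0.015, 0.116]; 24 [-0.006, 0.116]; [0.4230589  0.04971201]
```

>>> apply_moves --moves "0 0.03 0 -0.2 0 0 0; 0 0.082 0.211 -0.01 0 0 0; 0 0.082 0.211 -0.01 0 0 0; 0 0.082 0.211 0 0 0 0; 0 0.082 0.211 0 0 0 0; 0 0.052 0.211 0 0 0 0; 0 0 0 0 0 0 0; 0 0 0 0 0 0 0" --force 30

```text
t: 30.22
eef_pos: [0.6574, -0.2391, 0.3025]
tool_rot: [-0.001, 0.707, 0.707, -0.001]
contact_force: [0.0, 0.6, 0.2]
gripper_width: 0.502
```

Run:
```python
from plan import *
s=imaging.read_camera("scene");t=imaging.read_camera("top");imaging.read_camera("top");imaging.read_camera("top");p,R=pose();print(p)
save(s['image'],'s19',(145,110,305,270),4);save(t['image'],'t19',(290,70,450,230),4)
plan([.656,-.240,.212],90,4)
```

```text
[ 0.6553589  -0.24144677  0.30418277]
from [ 0.6554 -0.2414  0.3042] n= 4 (min 3 ) row: [0.003, 0.001, 0.192, -0.001, 0.001, -0.013] max step mm 23.0
```

View pics/s19.png

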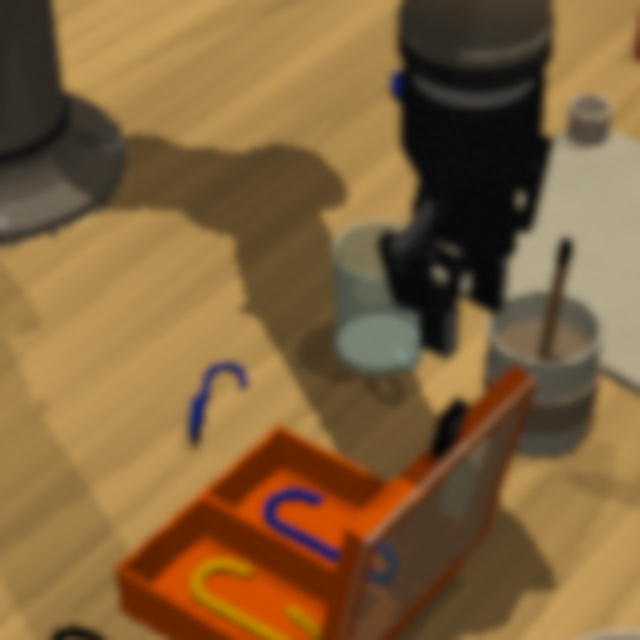

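Fingers are above the tab (tab at about (455,430) in the crop). Descending and gripping.

>>> apply_moves --moves "0 0.003 0 0.192 0 0 0; 0 0.003 0 0.192 0 0 0; 0 0.003 0 0.192 0 0 0; 0 0 0 0.192 0 0 0; 0 0 0 0 0 0 0; 1 0 0 0 0 0 0; 1 0 0 0 0 0 0; 1 0 0 0 0 0 0; 1 0 0 0 0 0 0; 1 0 0 0 0 0 0; 1 0 0 0 0 0 0; 1 0 0 0 0 0 0" --force 30

```text
t: 31.42
eef_pos: [0.6573, -0.2402, 0.2135]
tool_rot: [0.001, 0.708, 0.706, 0.0]
contact_force: [0.6, -2.2, 5.5]
gripper_width: 0.226
```

Tab is gripped (19 mm opening). Swinging the lid shut.

>>> apply_moves --moves "1 0 -0.116 -0.022 0 0 0; 1 0 -0.117 -0.014 0 0 0; 1 0 -0.118 -0.005 0 0 0; 1 0 -0.118 0.004 0 0 0; 1 0 -0.117 0.013 0 0 0; 1 0 -0.116 0.021 0 0 0; 1 0 -0.114 0.03 0 0 0; 1 0 -0.111 0.038 0 0 0; 1 0 -0.108 0.046 0 0 0; 1 0 -0.104 0.054 0 0 0; 1 0 -0.1 0.062 0 0 0; 1 0 -0.095 0.069 0 0 0"

```text
t: 32.42
eef_pos: [0.497, -0.2387, 0.1779]
tool_rot: [0.001, 0.708, 0.707, 0.001]
contact_force: [-2.6, 1.0, 8.6]
gripper_width: 0.231
```

>>> apply_moves --moves "1 0 -0.09 0.076 0 0 0; 1 0 -0.084 0.082 0 0 0; 1 0 -0.077 0.088 0 0 0; 1 0 -0.071 0.093 0 0 0; 1 0 -0.063 0.098 0 0 0; 1 0 -0.056 0.103 0 0 0; 1 0 -0.048 0.107 0 0 0; 1 0 -0.04 0.11 0 0 0; 1 0 -0.032 0.112 0 0 0"

```text
t: 33.17
eef_pos: [0.4283, -0.238, 0.0716]
tool_rot: [-0.001, 0.708, 0.706, 0.0]
contact_force: [-1.8, 2.5, 3.1]
gripper_width: 0.228
```

Run:
```python
from plan import *
s=imaging.read_camera("scene");p,R=pose();o=bot.get_obs();print(p,o['contact_force'],o['gripper_width'])
save(s['image'],'s20',(145,150,305,300),4)
print(.6115-p[0],p[2]+.019-.045)
```

```text
[ 0.42762626 -0.23799068  0.06982255] [-0.37094892  0.01663728 -2.71148637] 0.22564793243823197
0.1838737392837405 0.043822545564796825
```

View pics/s20.png

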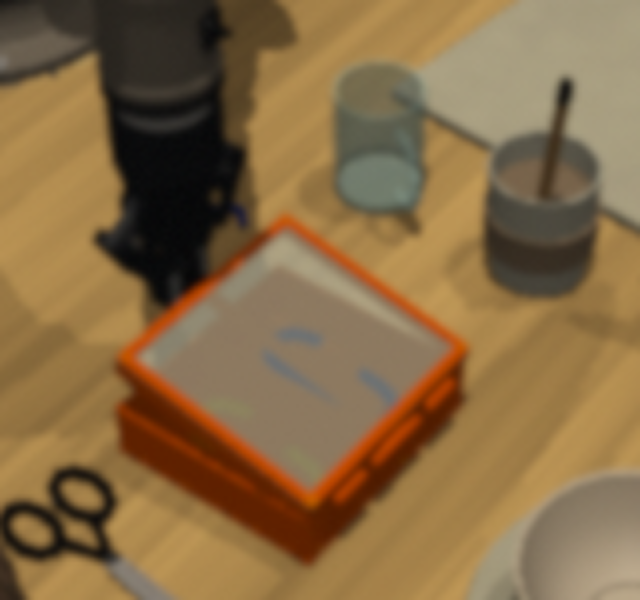

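>>> apply_moves --moves "1 0 -0.020 0.09 0 0 0; 1 0 -0.012 0.09 0 0 0; 1 0 -0.005 0.08 0 0 0; 1 0 0 0.03 0 0 0; 1 0 0 0.015 0 0 0; 1 0 0 0 0 0 0; 1 0 0 0 0 0 0"

```text
t: 33.8
eef_pos: [0.4232, -0.2379, 0.035]
tool_rot: [-0.002, 0.708, 0.706, -0.0]
contact_force: [-5.1, 1.8, -0.6]
gripper_width: 0.228
```

Run:
```python
from plan import *
s=imaging.read_camera("scene");p,R=pose();o=bot.get_obs();print(p,o['contact_force'],o['gripper_width'])
save(s['image'],'s21',(145,150,305,300),4)
```

```text
[ 0.42319453 -0.23795644  0.0350461 ] [-6.08699456  1.77768982 -0.06770457] 0.22852392171084038
```

View pics/s21.png

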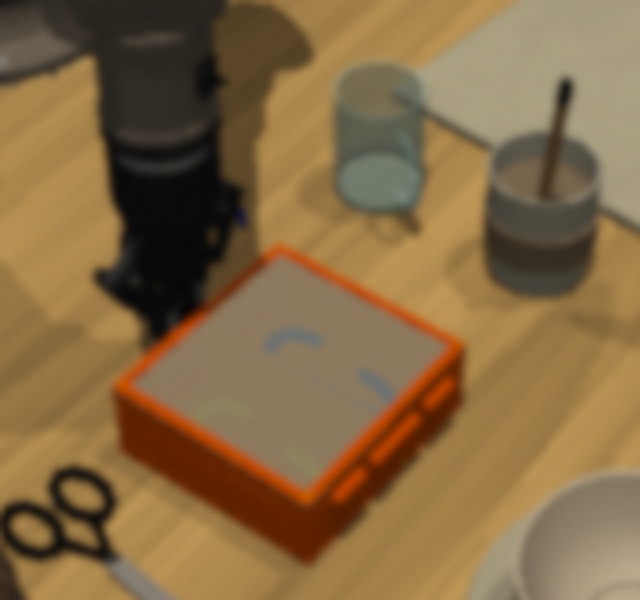

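>>> apply_moves --moves "1 0 0 0.015 0 0 0; 1 0 0 0.015 0 0 0; 1 0 0 0 0 0 0; 1 0 0 0 0 0 0"

```text
t: 34.18
eef_pos: [0.4231, -0.238, 0.0316]
tool_rot: [-0.002, 0.708, 0.706, -0.0]
contact_force: [-5.6, 1.2, 1.6]
gripper_width: 0.228
```

>>> apply_moves --moves "1 0 0 0.015 0 0 0; 1 0 0 0.015 0 0 0; 1 0 0 0 0 0 0; 1 0 0 0 0 0 0"

```text
t: 34.52
eef_pos: [0.4235, -0.238, 0.0302]
tool_rot: [-0.002, 0.708, 0.706, 0.001]
contact_force: [-12.8, 7.0, 36.2]
gripper_width: 0.228
```

Run:
```python
from plan import *
s=imaging.read_camera("scene");p,R=pose();o=bot.get_obs();print(p,o['contact_force'],o['gripper_width'])
save(s['image'],'s22',(145,150,305,300),4)
s0=__import__('pickle').load(open('cams.pkl','rb'))[0]
d=np.hstack([s0['image'][205:295,168:268],s['image'][205:295,168:268]]);save(d,'cmp22',scale=4)
```

```text
[ 0.42352061 -0.23798263  0.03024418] [-13.66719079   7.78102118  35.96109082] 0.23214027813323315
```

View pics/cmp22.png

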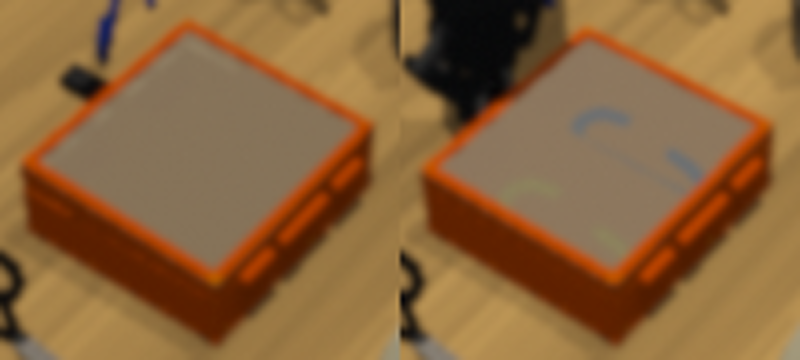

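Hard stop reached at 36 N; the lid now sits lower than in the start picture. I'll ease off, release and rise.

>>> apply_moves --moves "1 0 0 -0.015 0 0 0; 0 0 0 -0.003 0 0 0; 0 0 0 0 0 0 0; 0 0 0 0 0 0 0; 0 0 0 0 0 0 0; 0 0 0 -0.1 0 0 0; 0 0 0 -0.25 0 0 0; 0 0 0 -0.3 0 0 0; 0 0 0 -0.3 0 0 0; 0 0 0 -0.3 0 0 0; 0 0 0 0 0 0 0"

```text
t: 35.48
eef_pos: [0.4283, -0.241, 0.1863]
tool_rot: [0.005, 0.708, 0.706, 0.003]
contact_force: [1.2, -0.5, -0.6]
gripper_width: 0.497
```

Run:
```python
from plan import *
s=imaging.read_camera("scene");t=imaging.read_camera("top");p,R=pose();o=bot.get_obs();print(p,o['contact_force'],o['t'])
s0=__import__('pickle').load(open('cams.pkl','rb'))[0]
d=np.hstack([s0['image'][205:295,168:268],s['image'][205:295,168:268]]);save(d,'cmp23',scale=4)
save(s['image'],'s23',scale=1.5);save(t['image'],'t23',scale=1.5)
```

```text
[ 0.42603289 -0.23898033  0.18175267] [ 0.70593661 -0.29866074 -0.20779323] 35.5833
```

View pics/cmp23.png

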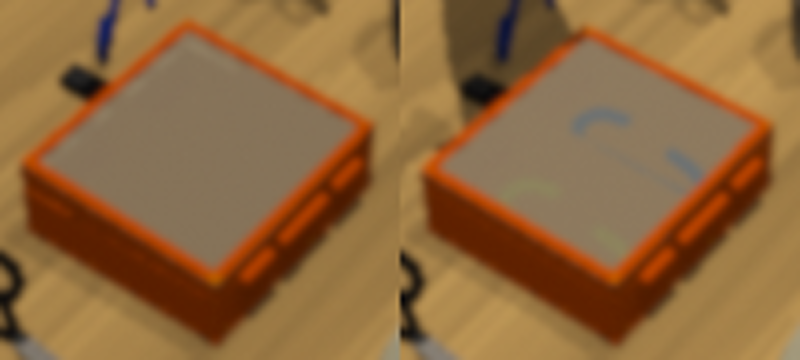

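View pics/t23.png

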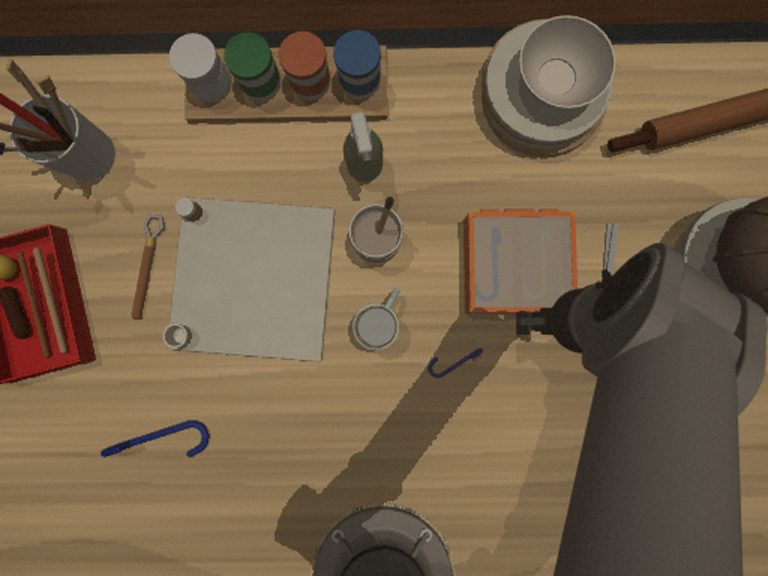

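View pics/s23.png

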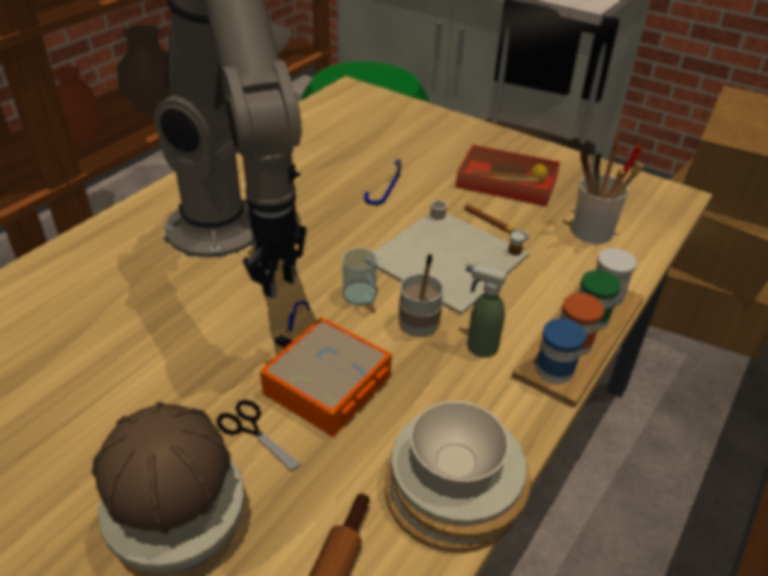

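Top view: both hooks show through the window, one in each compartment ((490,265) and (540,265)). The lid is down and nothing else has moved. Handing in.

>>> apply_moves --moves "0 0 0 0 0 0 0; 0 0 0 0 0 0 0; 0 0 0 0 0 0 0; 0 0 0 0 0 0 0; 0 0 0 0 0 0 0; 0 0 0 0 0 0 0"

```text
t: 36.08
eef_pos: [0.4244, -0.2388, 0.18]
tool_rot: [-0.0, 0.708, 0.706, -0.0]
contact_force: [0.1, -0.4, 0.2]
gripper_width: 0.503
```

Run:
```python
from h import *
print(bot.hand_in()); print(bot.get_obs()['t'])
```

```text
the job is handed in; nothing more can be done
None
the job is handed in; nothing more can be done
```

The job was handed in at about 36 s; no verdict is reported. I opened the lid by its tab and unhooked the blue hook by raising it, turning it about 10°, drawing it back about 28 mm and lifting. The blue hook went in the +y compartment and the yellow one in the -y compartment. I then swung the lid shut and pressed it down to a hard stop at about 36 N.

**Last checks:**
- **Hooks:** the last pictures show both through the window, one in each compartment. I judged this by eye and made no final position measurement.
- **Lid:** it was down and stayed down after release. It sat slightly lower than in the start picture, where it seems to have been a little ajar. I did not measure the final angle.
- **Other things:** the jar, cup, tub, sprayer, mug, loop tool and scissors look unmoved next to the first pictures. I did not measure these either.
- **Gripper:** open, about 180 mm up and touching nothing.

**Readings that disagreed:**
- The gripper read about 6.5 mm on the 9 mm bars, but both holds stayed firm.
- The fit of the blue hook in the scene camera was several degrees off the top camera, so I used the top camera's result.

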